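# Clear up a bead spill at the beading table

## Task

Some jars in the jar row have been knocked over and their clay beads have spilled over the sorting board. Stand every tipped jar upright again, mouth up, in the row among its neighbours, and with the wooden scraper sweep all the beads off the board's open edge into the catch tray, without touching a bead with the gripper; then stand the scraper back in its rest on its rubber edge. Jars or beads first is up to you; leave the full jar standing where it is and do not disturb the other things on the table.

Things in the scene. Friction and masses are not known exactly. Their poses are not given: they have to be found in the camera images.
- board: fixed wooden sorting board. Origin at table height under its plate's middle; x away from the robot, y towards the open edge and catch tray, z up. The white plate is 45 mm above the table, inside x -105..105 and y -132..130 mm; walls 12 mm high, 8 mm thick at both x sides and the -y side, none at +y. Beyond the +x wall, level with the plate, is the scraper rest
- open_edge (a point): middle of the plate's open edge (+y side), on its surface; beads pushed past it drop into the catch tray
- tray_floor (a point): middle of the inner floor of the fixed grey catch tray, 222 (x) by 115 mm inside, 31 mm deep, which stands against the open edge, its floor 40 mm below the plate and its rim 9 mm below it; axes as the board
- scraper_rest (a point): middle of the scraper rest's floor: a cork-floored ledge on the far side of the board, level with the plate, along the board's y: 158 mm between its end stops (10 mm high), 46 mm wide between the plate's 12 mm far wall and a 10 mm outer lip; axes as the board
- scraper: light wooden scraper block with a black rubber edge below, 130 g, standing in the rest at the start. 120 mm long (its x), 22 mm thick (its y), 80 mm high: rubber edge 16 mm thick up to 12 mm, block up to 44 mm, then a grip rib 74 mm long, 22 mm thick from 44 to 80 mm. Origin at the middle of the rubber edge's underside, z up
- row: fixed low wooden jar row (a shallow shelf tray), 126 mm (x) by 490 mm (y); floor 12 mm above the table, lips 6 mm high above the floor and 6 mm thick all round. Origin at table height under its middle; y along the row, x across it and away from the robot, z up
- jar1: white square open pot, 46 x 46 mm, 66 mm high, walls 3 mm, about 70 g, empty; tipped over, lying on a flat side in the jar row, roughly across it, mouth towards or away from the robot. Origin at the pot's middle (33 mm from the bottom, 23 mm from each side); z axis from bottom to mouth, x and y square to the side walls. Absent (None) in some starts
- jar2: white square open pot, 46 x 46 mm, 66 mm high, walls 3 mm, about 70 g, empty; tipped over, lying on a flat side in the jar row, roughly across it, mouth towards or away from the robot. Origin at the pot's middle (33 mm from the bottom, 23 mm from each side); z axis from bottom to mouth, x and y square to the side walls. Absent (None) in some starts
- jar3: white square open pot, 46 x 46 mm, 66 mm high, walls 3 mm, about 70 g, empty; tipped over, lying on a flat side in the jar row, roughly across it, mouth towards or away from the robot. Origin at the pot's middle (33 mm from the bottom, 23 mm from each side); z axis from bottom to mouth, x and y square to the side walls. Absent (None) in some starts
- jar4: white square open pot, 46 x 46 mm, 66 mm high, walls 3 mm, about 70 g, empty; tipped over, lying on a flat side in the jar row, roughly across it, mouth towards or away from the robot. Origin at the pot's middle (33 mm from the bottom, 23 mm from each side); z axis from bottom to mouth, x and y square to the side walls. Absent (None) in some starts
- full_jar: pot of the same make, about 140 g, full of beads (fixed inside), standing upright in the row among the tipped ones; must stay standing. Origin at its middle, z axis to the mouth. At the start the jars in the row are about 100 mm apart, centre to centre
- bead1: brown clay bead, a disc 24 mm across and 11 mm thick, 11.5 g, lying flat on the plate at the start. Origin at the middle of its underside as it then lies. Absent (None) in some starts
- bead2: brown clay bead, a tablet 26 x 20 x 11 mm, 11.5 g, lying flat on the plate at the start. Origin at the middle of its underside as it then lies. Absent (None) in some starts
- bead3: brown clay bead, a disc 24 mm across and 11 mm thick, 11.5 g, lying flat on the plate at the start. Origin at the middle of its underside as it then lies. Absent (None) in some starts
- bead4: brown clay bead, a tablet 26 x 20 x 11 mm, 11.5 g, lying flat on the plate at the start. Origin at the middle of its underside as it then lies. Absent (None) in some starts
- bead5: brown clay bead, a disc 24 mm across and 11 mm thick, 11.5 g, lying flat on the plate at the start. Origin at the middle of its underside as it then lies. Absent (None) in some starts
- bead6: brown clay bead, a tablet 26 x 20 x 11 mm, 11.5 g, lying flat on the plate at the start. Origin at the middle of its underside as it then lies. Absent (None) in some starts
- bead7: brown clay bead, a disc 24 mm across and 11 mm thick, 11.5 g, lying flat on the plate at the start. Origin at the middle of its underside as it then lies. Absent (None) in some starts
- bead8: brown clay bead, a tablet 26 x 20 x 11 mm, 11.5 g, lying flat on the plate at the start. Origin at the middle of its underside as it then lies. Absent (None) in some starts
- spool: red thread spool, 52 mm across, 44 mm high, standing on the table beyond the task's things, not to be disturbed. Origin at the middle of its underside
- glue: white glue bottle, 38 mm across, 85 mm high, standing on the table beyond the task's things, not to be disturbed. Origin at the middle of its underside
- bead_dish: blue bowl, 90 mm across, 28 mm high, standing on the table beyond the task's things, not to be disturbed. Origin at the middle of its underside

How it is judged:
By the outcome, as a careful person would: the job done as asked, in the order asked, and still so for the second after the job is handed in, with the robot touching nothing.
Of jar1, jar2, jar3, jar4 only 3 to 4 are there at a start; the rules pass over those that are not, and their reading is None.
Of bead1, bead2, bead3, bead4, bead5, bead6, bead7, bead8 only 5 to 8 are there at a start; the rules pass over those that are not, and their reading is None.
At some moment in a run one of bead1, bead2, bead3, bead4, bead5, bead6, jar1, jar2, jar3, jar4 may be knocked a few centimetres aside while the robot is not near it.
Once in a run the grip may slacken for a moment while it holds something.
It also fails if it takes over 208 s, if anything falls off the work surface, if the arm or the gripper's body presses on something with over 40 N, if the wrist force passes 120 N, or if a joint passes its speed limit or range.

## Robot

A 6-joint arm with a two-finger parallel gripper is mounted at the origin on the work surface. World frame = base frame: x ahead of the robot, y to its left, z up, the work surface at z = 0. Lengths are in m, angles in rad, forces in N, time in s.
With the tool pointing down it reaches from about 0.35 to 0.775 m from the base axis. Payload 7.3 kg.
Tool frame: the origin (TCP) lies at the very end of the fingers, on their centre line; the grasp point (between the pads) lies 19 mm behind it; z points along the fingers, y is the line along which they close (so a half turn about z gives the same grasp; the last joint's range is limited). The gripper opens to 92 mm and grips with 3 to 60 N. Pads are 19 mm wide; open, the fingers measure 130 mm over their backs; the gripper's body (75 mm by 190 mm) begins 47 mm behind the grasp point.
Start: joints at [1.09, 0.342, 1.524, -0, 1.275, -0.146], TCP at [0.172, 0.496, 0.227] pointing down, gripper open.
Joint ranges: [-2.53, 2.53], [-0.77, 2.02], [0.04, 2.7], [-1, 4.14], [0.28, 2.66], [-3.11, 3.11]. Speed limits (rad/s): [2.57, 2.57, 3.14, 3.14, 3.14, 3.14].

## Interface

Orientations are given as [roll, pitch, yaw] about the fixed x, y, z axes, in that order (R = Rz(yaw) Ry(pitch) Rx(roll)).
In Python, from cell import telemetry, eyes, job gives the robot as it stands.
- The arm moves only by the tool apply_moves, never from a script. Its arguments are lists of equal length, an entry for each row: "delta_pos": the shift along the world's x, y, z each as a share of 0.4 m, from -1 to 1, a list of three; "dr": the turn, a rotation vector about the world's x, y, z each as a share of 0.5 rad, from -1 to 1, a list of three; "jaw": the opening, from 0 (shut) to 1 (fully open). A call has 1 to 8 rows; each row is the pose to reach, as a shift and turn from the pose commanded when the call began; what a row does not reach only later rows make up. A row lasts 1/12 s, in which the tool goes at most 41.7 mm and 7.16 degrees, less where a joint would pass 70% of its speed; a pose out of reach is approached as far as the arm can. A call with a number of a shift or a turn outside -1 to 1 is refused whole. A call with a gripper value outside its range is refused whole. The fingers move at their own pace and stop on an object; "force" is the grip in N (left out, the last holds). Time passes only in rows, so rows that repeat a pose let the fingers close. It gives the time, the measured TCP pose, the force, the opening and the grip force at its end, in the units of the state.
- telemetry.observe(): the state, without advancing time (a new reading comes with each control period).
- eyes.read_camera(name): name is "side" or "top" or "wrist"; returns the picture (384x512x3 uint8, red, green, blue); there is no depth.
- eyes.camera_model(name): a dict with "vertical_fov" (degrees; the focal length in pixels is half the picture's height over the tangent of half this angle, whatever the lens; pixels are square), "cx", "cy" (the principal point, pixels), "rvec" (rotation vector, rad) and "tvec" (3), from world to camera coordinates, as OpenCV has them; the wrist camera has in their place "hand_eye" (4x4, takes a point from camera to tool coordinates, whose origin is the TCP and whose axes are the flange's). Camera axes: x right, y down, z forward; pixel columns grow to the right and rows downward; lengths in m; the calibration is good to about 2 mm. A picture is of the moment at which its call begins: read the wrist's pose just before it. camera_model takes no time and is no camera call.
- job.hand_in(): hands the job in; it is judged then, once.
The state is a dict: "time": time; "qpos": joint angles; "qvel": joint speeds; "joint_efforts": joint torques, N m; "tool_pos": TCP position; "tool_rot": TCP orientation; "contact_force": force on the tool from outside, world axes, zero at the start; "torque": the same for the moment, N m; "opening": finger opening in m; "grip_force": force on a finger pad.
Only numpy, scipy, OpenCV 4.12 (cv2) and the standard library are available. Lean on these libraries where they do the work, as an engineer would, in place of code of your own. Each camera call takes 0.05 s, during which the arm holds its last target. There are 200 camera calls.

## Working session

There is one attempt and no reset: what is moved stays moved. The work goes in short steps, Python scripts to look and compute and a tool call to move; the robot and the scene stay as the last step left them, time stands still between calls to the robot, and variables do not carry over. Pictures are saved under pics/ and viewed, at most 14 in all, crops included, and the job is handed in when it is done.

Besides the shell and the picture viewer there is one more tool, called after "Request:" by a JSON object that holds its "method" and its "body", one argument or row to a line. apply_moves: Moves the arm, as the interface text tells. Its arguments: {"type":"object","properties":{"delta_pos":{"type":"array"},"dr":{"type":"array"},"jaw":{"type":"array"},"force":{"type":"number"}},"required":["delta_pos","dr","jaw"]}

```bash
ls; mkdir -p pics; python3 - <<'E'
from cell import telemetry, eyes
import cv2
s=telemetry.observe();print(s)
for n in ("top","side","wrist"):
    im=eyes.read_camera(n);cv2.imwrite(f"pics/{n}0.png",im[:,:,::-1]);print(n,eyes.camera_model(n))
E
```

```text
pics
{'time': 0.0, 'qpos': array([ 1.08999650e+00,  3.42733590e-01,  1.52503191e+00, -1.02191120e-05,
        1.27538812e+00, -1.45993581e-01]), 'qvel': array([-0.00098809, -0.00010895,  0.00198029,  0.00065199, -0.00029122,
       -0.00105028]), 'joint_efforts': array([ 2.16288463e-04, -4.31235695e+01, -2.44220817e+01,  7.18708173e-02,
        5.56337577e-02, -1.20678492e-04]), 'tool_pos': array([0.17229408, 0.49548733, 0.22603413]), 'tool_rot': array([-3.14004687e+00, -2.17414120e-04,  2.80678922e+00]), 'contact_force': array([ 0.29341011,  0.4253634 , -0.24196886]), 'torque': array([-0.04565832,  0.00783665,  0.02631424]), 'grip_force': 0.0, 'opening': 0.09116465193546026}
top {'vertical_fov': 45.62971590565766, 'cx': 256.0304803472707, 'cy': 200.32548697976, 'rvec': array([ 2.18575521, -2.17906802,  0.1316567 ]), 'tvec': array([-0.02355206,  0.59620055,  1.46809273])}
side {'vertical_fov': 42.35151681980692, 'cx': 243.4944751142967, 'cy': 192.4324099424232, 'rvec': array([ 0.12049957, -2.84935651,  1.19801749]), 'tvec': array([0.57163244, 0.09917769, 1.36604882])}
wrist {'vertical_fov': 61.64583035874267, 'cx': 254.22829218182835, 'cy': 189.37554307108314, 'hand_eye': array([[ 4.94883038e-04, -9.60484205e-01, -2.78334057e-01,
         7.51106812e-02],
       [ 9.99999615e-01,  6.76870592e-04, -5.57749437e-04,
         5.30695445e-04],
       [ 7.24105663e-04, -2.78333674e-01,  9.60484170e-01,
        -1.58182842e-01],
       [ 0.00000000e+00,  0.00000000e+00,  0.00000000e+00,
         1.00000000e+00]])}
```

View pics/top0.png

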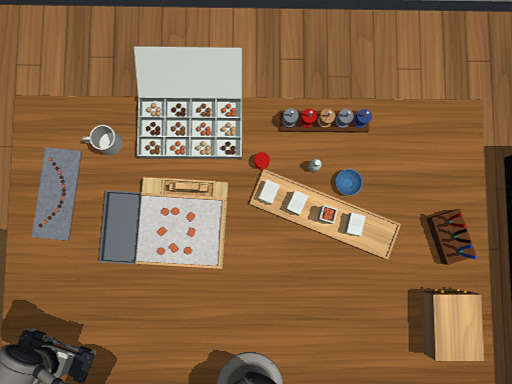

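View pics/side0.png

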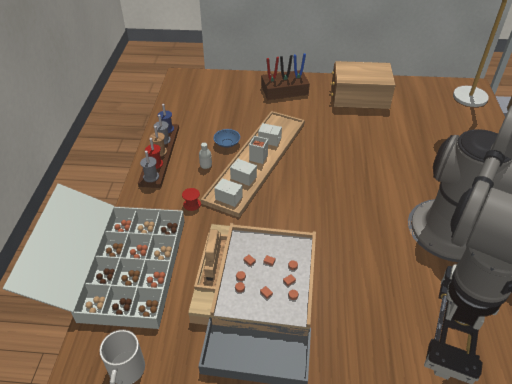

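Top view: board plate about (138–222, 195–267), with 8 beads on it. The scraper is in its rest at (188,187) and the tray is on the left. The row runs from (258,188) to (392,240), with tipped jars near (269,192), (297,202) and (356,224) and the full jar at (328,214).

```bash
cat > h.py <<'E'
import numpy as np, cv2
from scipy.spatial.transform import Rotation as Ro
from cell import telemetry, eyes
def cam(n, s=None):
    m=eyes.camera_model(n); f=192/np.tan(np.radians(m['vertical_fov'])/2)
    K=np.array([[f,0,m['cx']],[0,f,m['cy']],[0,0,1]])
    if n=='wrist':
        s=s or telemetry.observe(); T=np.eye(4); T[:3,:3]=Ro.from_euler('xyz',s['tool_rot']).as_matrix(); T[:3,3]=s['tool_pos']
        W=np.linalg.inv(T@m['hand_eye']); R,t=W[:3,:3],W[:3,3]
    else: R,t=cv2.Rodrigues(m['rvec'])[0],m['tvec']
    return K,R,t
def onz(c,p,z):
    K,R,t=c; d=R.T@np.linalg.solve(K,[p[0],p[1],1]); o=-R.T@t
    return o+d*(z-o[2])/d[2]
def tri(c1,p1,c2,p2):
    P=[c[0]@np.c_[c[1],c[2]] for c in(c1,c2)]
    X=cv2.triangulatePoints(P[0],P[1],np.array(p1,float).reshape(2,1),np.array(p2,float).reshape(2,1)); return X[:3,0]/X[3,0]
def proj(c,X):
    K,R,t=c; q=(K@(R@np.atleast_2d(X).T+t[:,None])).T; return q[:,:2]/q[:,2:]
def frame(x,y,z,yaw,P): # local pts -> world
    return np.atleast_2d(P)@Ro.from_euler('z',yaw).as_matrix().T+[x,y,z]
def shot(n,fn):
    s=telemetry.observe(); im=eyes.read_camera(n); np.savez(f'pics/{fn}.npz',im=im,K=cam(n,s)[0],R=cam(n,s)[1],t=cam(n,s)[2]); cv2.imwrite(f'pics/{fn}.png',im[:,:,::-1]); return im,cam(n,s)
def load(fn):
    d=np.load(f'pics/{fn}.npz'); return d['im'],(d['K'],d['R'],d['t'])
E
python3 - <<'E'
from h import *
a=cam('top');b=cam('side')
for n,p in dict(plateNE=(222,267),plate2=(138,264),plate3=(226,197),rest=(188,187),j1=(269,192),j2=(297,202),full=(328,214),j4=(356,224),rowA=(265,170),rowB=(249,203),rowC=(400,223),rowD=(388,258)).items(): print(n,onz(a,p,0.045 if p[0]<240 else .018).round(3))
T=cv2.imread('pics/top0.png');S=cv2.imread('pics/side0.png')
A=cv2.resize(T[160:275,95:405],None,fx=2.58,fy=2.58,interpolation=cv2.INTER_CUBIC)
B=cv2.resize(S[105:385,180:325],None,fx=1,fy=1)
B1=cv2.resize(S[105:220,195:315],None,fx=2.6,fy=2.6,interpolation=cv2.INTER_CUBIC)
B2=cv2.resize(S[215:330,185:325],None,fx=2.6,fy=2.6,interpolation=cv2.INTER_CUBIC)
C=np.zeros((600,800,3),np.uint8);C[:A.shape[0],:A.shape[1]]=A[:,:800];C[300:300+B1.shape[0],:B1.shape[1]]=B1[:300];C[300:300+B2.shape[0],400:400+B2.shape[1]]=B2[:300]
cv2.imwrite('pics/m0.png',C)
E
```

```text
plateNE [0.38  0.087 0.045]
plate2 [0.389 0.354 0.045]
plate3 [0.605 0.076 0.045]
rest [0.637 0.199 0.045]
j1 [ 0.625 -0.065  0.018]
j2 [ 0.592 -0.158  0.018]
full [ 0.553 -0.26   0.018]
j4 [ 0.52  -0.353  0.018]
rowA [ 0.699 -0.052  0.018]
rowB [0.588 0.001 0.018]
rowC [ 0.524 -0.499  0.018]
rowD [ 0.409 -0.456  0.018]
```

View pics/m0.png

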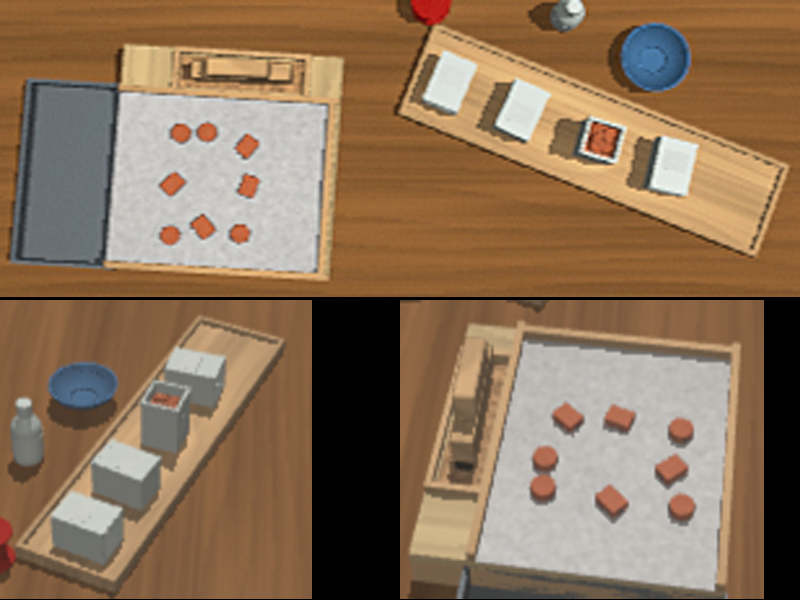

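Three jars are tipped, the full jar is third from the board side, and all 8 beads are near the plate's middle. The mouth directions aren't visible yet, so I'm moving the wrist camera over the row.

Request:
{"method": "apply_moves", "body": {
  "delta_pos": [
    [0.375,-0.625,0.19],
    [0.375,-0.625,0.19],
    [0.375,-0.625,0.19],
    [0.375,-0.625,0.19],
    [0.375,-0.625,0.19],
    [0.375,-0.625,0.19],
    [0.375,-0.625,0.19],
    [0.375,-0.625,0.19]
  ],
  "dr": [
    [0,0,0],
    [0,0,0],
    [0,0,0],
    [0,0,0],
    [0,0,0],
    [0,0,0],
    [0,0,0],
    [0,0,0]
  ],
  "jaw": [1,1,1,1,1,1,1,1]
}}

```text
time: 0.82
tool_pos: [0.3251, 0.2421, 0.3042]
tool_rot: [3.141, 0.003, 2.803]
contact_force: [0.7, 0.1, 0.1]
opening: 0.0918
grip_force: 0.0
```

Request:
{"method": "apply_moves", "body": {
  "delta_pos": [
    [0.375,-0.625,0],
    [0.375,-0.625,0],
    [0.375,-0.625,0],
    [0.375,-0.625,0],
    [0.375,-0.625,0],
    [0.375,-0.625,0],
    [0.375,-0.625,0],
    [0.375,-0.625,0]
  ],
  "dr": [
    [0,0,0],
    [0,0,0],
    [0,0,0],
    [0,0,0],
    [0,0,0],
    [0,0,0],
    [0,0,0],
    [0,0,0]
  ],
  "jaw": [1,1,1,1,1,1,1,1]
}}

```text
time: 1.48
tool_pos: [0.4752, -0.0096, 0.3017]
tool_rot: [-3.14, 0.001, 2.801]
contact_force: [-0.6, -0.9, 0.1]
opening: 0.092
grip_force: 0.0
```

Request:
{"method": "apply_moves", "body": {
  "delta_pos": [
    [0.375,-0.625,0],
    [0.375,-0.625,0],
    [0.375,-0.625,0],
    [0.375,-0.625,0],
    [0.375,-0.625,0],
    [0.375,-0.625,0],
    [0.375,-0.625,0],
    [0.375,-0.625,0]
  ],
  "dr": [
    [0,0,-0.08],
    [0,0,-0.08],
    [0,0,-0.08],
    [0,0,-0.08],
    [0,0,-0.08],
    [0,0,-0.08],
    [0,0,-0.08],
    [0,0,-0.08]
  ],
  "jaw": [1,1,1,1,1,1,1,1]
}}

```text
time: 2.15
tool_pos: [0.6243, -0.2601, 0.2976]
tool_rot: [-3.141, -0.004, 2.762]
contact_force: [-0.7, 0.7, -1.8]
opening: 0.0917
grip_force: 0.0
```

```bash
python3 - <<'E'
from h import *
print(telemetry.observe()['qpos'].round(3))
im,c=shot('wrist','w1')
cv2.imwrite('pics/w1b.png',cv2.resize(im[:,:,::-1],None,fx=1.56,fy=1.56,interpolation=cv2.INTER_CUBIC))
E
```

```text
[-5.070e-01  6.130e-01  8.910e-01 -1.000e-03  1.641e+00 -1.699e+00]
```

View pics/w1b.png

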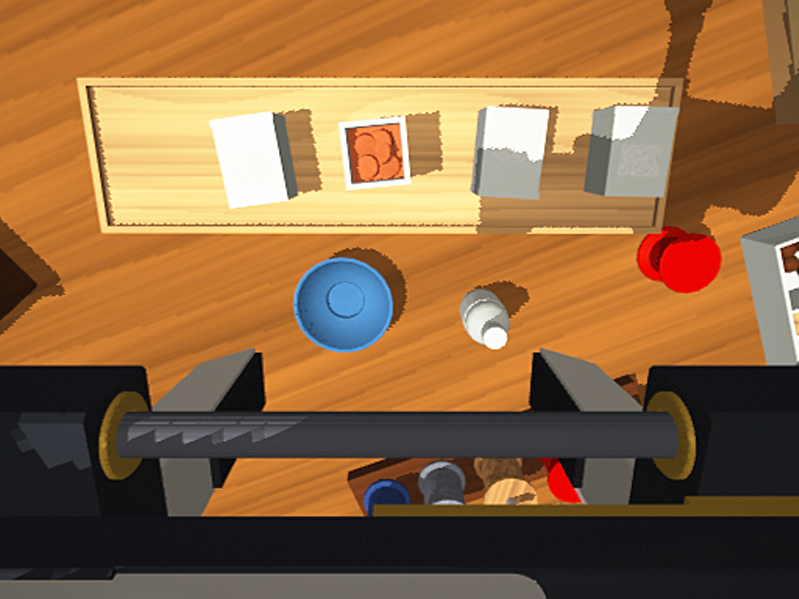

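The wrist view shows the row from (78,80) to (690,233), with jar tops at about (250,160), (511,152) and (632,150) and the full jar at (375,152). The mouths still aren't visible, so I'm tilting outward to see the robot-facing ends.

Request:
{"method": "apply_moves", "body": {
  "delta_pos": [
    [-0.43,0.15,-0.12],
    [-0.43,0.15,-0.12],
    [-0.43,0.15,-0.12],
    [-0.43,0.15,-0.12],
    [-0.43,0.15,-0.12],
    [-0.43,0.15,-0.12],
    [-0.43,0.15,-0.12],
    [-0.43,0.15,-0.12]
  ],
  "dr": [
    [-0.33,-0.84,0],
    [-0.33,-0.84,0],
    [-0.33,-0.84,0],
    [-0.33,-0.84,0],
    [-0.33,-0.84,0],
    [-0.33,-0.84,0],
    [-0.33,-0.84,0],
    [-0.33,-0.84,0]
  ],
  "jaw": [1,1,1,1,1,1,1,1]
}}

```text
time: 2.87
tool_pos: [0.4471, -0.1909, 0.2537]
tool_rot: [3.14, 0.449, 2.767]
contact_force: [1.1, -0.4, 1.0]
opening: 0.092
grip_force: 0.0
```

```bash
python3 - <<'E'
from h import *
print(telemetry.observe()['qpos'].round(3), *[(-c[1].T@c[2]).round(3) for c in (cam('top'),cam('side'),cam('wrist'))])
im,c=shot('wrist','w2')
cv2.imwrite('pics/w2b.png',cv2.resize(im[:,:,::-1],None,fx=1.56,fy=1.56,interpolation=cv2.INTER_CUBIC))
E
```

```text
[-0.638  0.014  1.951  0.169  0.748 -1.933] [0.451 0.013 1.519] [0.473 0.954 1.034] [ 0.32  -0.141  0.364]
```

View pics/w2b.png

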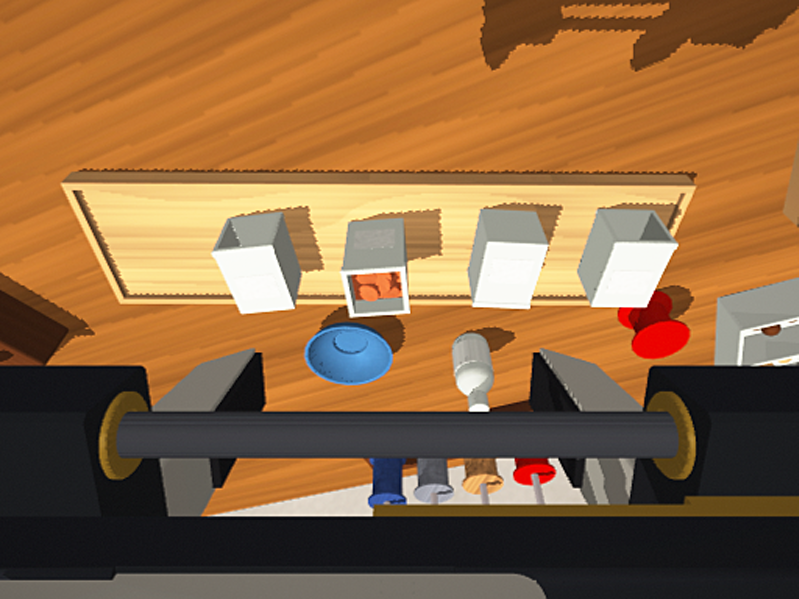

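The mouths are now clear. The left jar (D, about (255,260)) and the right jar (A, about (628,255)) open towards the robot, while the middle jar (B, about (510,255)) opens away. Next I'm fitting jar cuboids to both views, along with the arm kinematics.

```bash
cat >> h.py <<'E'
from scipy.optimize import minimize, least_squares
def box(h): return np.array([[a*h[0],b*h[1],c*h[2]] for a in(-1,1) for b in(-1,1) for c in(-1,1)])
def hullmask(c,P,shape=(384,512)):
    m=np.zeros(shape,np.uint8); cv2.fillConvexPoly(m,cv2.convexHull((proj(c,P)*16).astype(np.int32)),1,shift=4); return m
def fitbox(views,h,zc,x,y,yaw):
    def cost(v):
        P=frame(v[0],v[1],zc,v[2],box(h)); t=0
        for M,c in views:
            m=hullmask(c,P); roi=cv2.dilate(m,np.ones((15,15)))
            t+=1-(m&M).sum()/((m|(M&roi)).sum()+1e-9)
        return t
    S=np.array([[x,y,yaw]]+[[x+a,y+b,yaw+g] for a,b,g in((.01,0,0),(0,.01,0),(0,0,.1))])
    r=minimize(cost,S[0],method='Nelder-Mead',options=dict(initial_simplex=S,maxiter=200)); return r.x,r.fun/len(views)
def whitemask(im):
    hsv=cv2.cvtColor(im,cv2.COLOR_RGB2HSV); return ((hsv[...,1]<60)&(hsv[...,2]>75)).astype(np.uint8)
E
python3 - <<'E'
from h import *
V=[load('w1'),load('w2')]
sc=lambda p:[(p[0]+.5)/1.56-.5,(p[1]+.5)/1.56-.5]
T=lambda p,q:tri(V[0][1],sc(p),V[1][1],sc(q)).round(4)
print('row corners',T((78,80),(63,183)),T((683,80),(694,184)),T((103,233),(122,303)))
print('D mouth corner',T((273,112),(281,240)),'A',T((678,107),(677,243)), 'B',T((548,107),(547,245)),'full rim',T((341,122),(342,270)),'spool',T((690,262),(660,340)))
vs=[(whitemask(im),c) for im,c in V]
for n,x,y in(('A',.625,-.065),('B',.592,-.158),('D',.52,-.353)):
    print(n,*fitbox(vs,(.033,.023,.023),.035,x,y,-.37))
print('full',*fitbox(vs,(.023,.023,.033),.045,.553,-.26,-.37))
E
```

```text
row corners [ 0.407  -0.4518  0.0165] [0.5885 0.0041 0.0143] [ 0.5231 -0.4966  0.0184]
D mouth corner [ 0.4943 -0.3059  0.0532] A [ 0.6023 -0.0266  0.0587] B [ 0.5664 -0.1172  0.0616] full rim [ 0.521  -0.262   0.0778] spool [ 0.7275 -0.0378  0.0446]
A [ 0.62394148 -0.06022155 -0.36100852] 0.03981593865776173
B [ 0.58905591 -0.15081534 -0.41831797] 0.037003108982038346
D [ 0.51904533 -0.34011273 -0.24084865] 0.033847865941280475
full [ 0.54995305 -0.24794905 -0.29862755] 0.46282568211740543
```

```bash
cat > kin.py <<'E'
from h import *
E=lambda a,t:Ro.from_euler(a,t).as_matrix()
def fk(p,q):
    r0,h,L1,e,L2,d=p
    R1=E('z',q[0]);R2=R1@E('y',q[1]);R3=R2@E('y',q[2]);R5=R3@E('z',q[3])@E('y',q[4])
    x=R1@[r0,0,h]+R2@[0,0,L1]+R3@[e,0,L2]+R5@[0,0,d]
    return x,R5@E('z',q[5])
D=[([1.0899965,.34273,1.52503,0,1.27539,-.145994],[.17229,.49549,.22603],[-3.14005,0,2.80679]),
([-.507,.613,.891,-.001,1.641,-1.699],[.6243,-.2601,.2976],[-3.141,-.004,2.762]),
([-.638,.014,1.951,.169,.748,-1.933],[.4471,-.1909,.2537],[3.14,.449,2.767])]
f=lambda p:np.r_[np.concatenate([fk(p,q)[0]-x for q,x,_ in D]),(p-[0,.35,.4,0,.4,.25])*.002]
P=least_squares(f,[0,.35,.4,0,.4,.25]).x
OFF=None
def Rt(r): return E('xyz',r)
OFF=fk(P,D[0][0])[1].T@Rt(D[0][2])
lo=np.array([-2.53,-.77,.04,-1,.28,-3.11]);hi=np.array([2.53,2.02,2.7,4.14,2.66,3.11])
def ik(pos,R,q0):
    g=lambda q:np.r_[(fk(P,q)[0]-pos)*5,Ro.from_matrix((fk(P,q)[1]@OFF).T@R).as_rotvec()]
    s=least_squares(g,np.clip(q0,lo+1e-3,hi-1e-3),bounds=(lo,hi)); return s.x,np.abs(s.fun).max()
if __name__=='__main__':
    print(P.round(4),np.abs(f(P)[:9]).max())
    for q,x,r in D: print(Ro.from_matrix((fk(P,q)[1]@OFF).T@Rt(r)).magnitude())
    for n,x,y,yw in(('A',.624,-.060,-.361),('B',.589,-.151,-.418),('D',.519,-.34,-.241)):
        yv=np.array([-np.sin(yw),np.cos(yw),0])
        for t in(-50,-45,-40,-30,0,30,40,45,50): # + = tool tip points back to robot
            R=Ro.from_rotvec(yv*np.radians(t)).as_matrix()@E('xyz',[np.pi,0,np.pi+yw])
            pos=np.array([x,y,.045])+R@[0,0,.019]
            q,e=ik(pos,R,D[1][0]); print(n,t,q.round(2),round(e,4))
E
python3 kin.py
```

```text
[-0.6724 -0.4459  1.2468 -0.4799  0.6623  0.7938] 0.06780068398982667
3.037158198652865e-18
0.001025668427584868
0.0010531208482285356
A -50 [ 0.18  0.02  2.34 -1.    0.28 -0.16] 0.2175
A -45 [ 0.75  0.1   2.28 -1.    0.8   0.32] 0.1006
A -40 [ 0.54  0.07  2.29 -1.    0.61  0.14] 0.0536
A -30 [ 0.29  0.11  2.19 -0.66  0.51 -0.39] 0.0
A 0 [-0.1   0.4   1.65  0.    1.09 -1.31] 0.0
A 30 [-0.2   0.84  0.94  0.09  1.88 -1.4 ] 0.0
A 40 [-0.22  1.    0.63  0.12  2.14 -1.39] 0.0584
A 45 [-0.24  1.02  0.63  0.14  2.17 -1.4 ] 0.1051
A 50 [-0.27  1.03  0.63  0.17  2.2  -1.4 ] 0.1443
B -50 [ 0.04  0.01  2.36 -1.    0.28 -0.22] 0.2132
B -45 [ 0.04  0.01  2.36 -1.    0.28 -0.22] 0.1286
B -40 [ 0.15  0.02  2.34 -1.    0.37 -0.14] 0.0555
B -30 [ 0.03  0.08  2.22 -0.55  0.42 -0.67] 0.0
B 0 [-0.25  0.39  1.67  0.    1.08 -1.4 ] 0.0
B 30 [-0.32  0.81  1.    0.05  1.85 -1.47] 0.0
B 40 [-0.33  1.01  0.63  0.08  2.16 -1.46] 0.0357
B 45 [-0.34  1.02  0.63  0.09  2.19 -1.46] 0.0852
B 50 [-0.36  1.04  0.63  0.1   2.22 -1.46] 0.1285
D -50 [-0.92  0.02  2.35  1.06  0.33 -3.11] 0.2143
D -45 [-1.02  0.05  2.3   0.97  0.44 -3.11] 0.1579
D -40 [-1.08  0.07  2.26  0.9   0.53 -3.11] 0.0956
D -30 [-1.05  0.12  2.18  0.71  0.59 -2.92] 0.0
D 0 [-0.58  0.4   1.66 -0.    1.09 -1.91] 0.0
D 30 [-0.45  0.82  0.99 -0.11  1.84 -1.78] 0.0
D 40 [-0.42  1.01  0.63 -0.15  2.15 -1.8 ] 0.0327
D 45 [-0.4   1.03  0.63 -0.18  2.18 -1.79] 0.0742
D 50 [-0.37  1.04  0.63 -0.21  2.22 -1.8 ] 0.1069
```

```bash
python3 - <<'E'
s=open('kin.py').read()
s=s.replace("r0,h,L1,e,L2,d=p","r0,h,L1,e,L2,d,l=p").replace("R1@[r0,0,h]","R1@[r0,l,h]").replace("[0,.35,.4,0,.4,.25]","[0,.35,.4,0,.4,.25,.076]")
open('kin.py','w').write(s)
E
python3 kin.py
```

```text
[-0.0018  0.2203  0.5085  0.045   0.3802  0.3191  0.0763] 0.00020602787988799331
3.037158198652865e-18
0.001025668427584868
0.0010531208482285356
A -50 [-0.1   0.61  1.85 -1.    0.28 -0.35] 0.3006
A -45 [-0.1   0.61  1.85 -1.    0.28 -0.35] 0.2229
A -40 [-0.1   0.62  1.86 -1.    0.28 -0.35] 0.1452
A -30 [-0.15  0.61  1.83 -0.49  0.28 -0.91] 0.0573
A 0 [-0.22  0.73  1.45  0.    0.96 -1.43] 0.0
A 30 [-0.25  1.02  0.93  0.06  1.72 -1.46] 0.0
A 40 [-0.25  1.14  0.73  0.08  1.96 -1.46] 0.0
A 45 [-0.25  1.21  0.62  0.09  2.09 -1.45] 0.0
A 50 [-0.26  1.28  0.5   0.1   2.22 -1.44] 0.0
B -50 [-0.25  0.58  1.89 -1.    0.28 -0.41] 0.3215
B -45 [-0.25  0.59  1.89 -1.    0.28 -0.42] 0.2447
B -40 [-0.25  0.59  1.89 -1.    0.28 -0.43] 0.1679
B -30 [-0.35  0.58  1.86 -0.2   0.28 -1.32] 0.0985
B 0 [-0.38  0.7   1.51  0.    0.93 -1.53] 0.0
B 30 [-0.38  0.99  1.    0.02  1.68 -1.54] 0.0
B 40 [-0.39  1.11  0.81  0.02  1.92 -1.54] 0.0
B 45 [-0.39  1.17  0.71  0.02  2.04 -1.54] 0.0
B 50 [-0.39  1.24  0.61  0.03  2.16 -1.54] 0.0
D -50 [-0.84  0.59  1.89  1.1   0.36 -3.11] 0.2954
D -45 [-0.84  0.59  1.9   1.08  0.35 -3.11] 0.2209
D -40 [-0.84  0.6   1.9   1.06  0.35 -3.11] 0.1463
D -30 [-0.84  0.61  1.91  1.01  0.34 -3.09] 0.0
D 0 [-0.7   0.72  1.47 -0.    0.95 -2.03] 0.0
D 30 [-0.61  1.    0.97 -0.18  1.66 -1.92] 0.0
D 40 [-0.6   1.12  0.78 -0.24  1.9  -1.92] 0.0
D 45 [-0.59  1.19  0.68 -0.27  2.02 -1.94] 0.0
D 50 [-0.58  1.25  0.58 -0.31  2.13 -1.96] 0.0
```

```bash
cat > plan.py <<'E'
from kin import *
import json,sys
# waypoint: name, grasp point xyz, tilt deg (+ = tip towards robot), yaw of closing-frame; prints calls to copy; state kept in cmd.json
def tgt(g,T,yaw,flip=0):
    yv=np.array([-np.sin(yaw),np.cos(yaw),0]); R=Ro.from_rotvec(yv*np.radians(T)).as_matrix()@E('xyz',[np.pi,0,np.pi*(1-flip)+yaw])
    return np.array(g)+R@[0,0,.019],R
def loadc():
    d=json.load(open('cmd.json')); return np.array(d['p']),Ro.from_rotvec(d['r'])
def savec(p,R): json.dump(dict(p=list(p),r=list(R.as_rotvec())),open('cmd.json','w'))
def go(wps,save=True):
    p,R=loadc(); q=telemetry.observe()['qpos']
    for n,g,T,yaw,*fl in wps:
        tp,tR=tgt(g,T,yaw,*(fl or [0])); tR=Ro.from_matrix(tR); rv=(tR*R.inv()).as_rotvec(); dp=tp-p
        k=int(max(1,np.ceil(np.linalg.norm(dp)/.3),np.ceil(np.linalg.norm(rv)/.49)))
        for i in range(k):
            rv=(tR*R.inv()).as_rotvec()/(k-i); d=(tp-p)/(k-i)
            a=np.round(d/.4,3); b=np.round(rv/.5,2 if i<k-1 else 3)
            p=p+a*.4; R=Ro.from_rotvec(b*.5)*R
            q,e=ik(p,R.as_matrix(),q)
            print(n,f'{i+1}/{k}','pos',(a+0).tolist(),'dr',(b+0).tolist(),'tcp',p.round(3),'q',q.round(2),'err',round(e,4))
    if save: savec(p,R)
E
python3 - <<'E'
from plan import *
R=Ro.from_rotvec([-.165,-.42,0])*Ro.from_rotvec([0,0,-.04])*Ro.from_euler('xyz',[-3.1405,0,2.8068])
savec([.4503,-.1945,.2540],R)
yw=-.361; xv=np.array([np.cos(yw),np.sin(yw)]); J=np.array([.6239,-.0602])
g=J-xv*.016; h=g-xv*.015
print(telemetry.observe()['tool_pos'],telemetry.observe()['tool_rot'])
go([('above',[*g,.16],-22,yw),('down',[*g,.043],-22,yw),('lift',[*g,.17],-22,yw),('rot',[*h,.19],56,yw),('low',[*h,.068],56,yw),('press',[*h,.061],56,yw),('up',[*h,.20],56,yw)],False)
for n,x,y,yw in(('B',.589,-.151,-.418),('D',.519,-.34,-.241)):
    for t in(-26,-23,-20,-15):
        print(n,t,*ik(*tgt([x,y,.05],t,yw),[-.5,.65,1.7,0,.7,-1.7]))
E
```

```text
[ 0.44986982 -0.19285952  0.2556029 ] [3.14118312 0.45317161 2.76703018]
above 1/1 pos [0.413, 0.344, -0.279] dr [0.05, 0.125, 0.028] tcp [ 0.615 -0.057  0.142] q [-0.18  0.42  1.73 -0.12  0.61 -1.31] err 0.0
down 1/1 pos [0.0, 0.0, -0.293] dr [0.0, 0.0, 0.0] tcp [ 0.615 -0.057  0.025] q [-0.18  0.6   1.83 -0.21  0.33 -1.21] err 0.0
lift 1/1 pos [0.0, 0.0, 0.318] dr [0.0, 0.0, 0.0] tcp [ 0.615 -0.057  0.152] q [-0.18  0.41  1.72 -0.11  0.64 -1.31] err 0.0
rot 1/3 pos [-0.029, 0.011, 0.022] dr [0.32, 0.85, 0.0] tcp [ 0.604 -0.053  0.161] q [-0.22  0.58  1.32  0.01  1.31 -1.43] err 0.0
rot 2/3 pos [-0.03, 0.011, 0.023] dr [0.32, 0.85, 0.0] tcp [ 0.592 -0.048  0.17 ] q [-0.24  0.84  0.9   0.06  1.91 -1.45] err 0.0
rot 3/3 pos [-0.029, 0.011, 0.022] dr [0.322, 0.847, -0.001] tcp [ 0.58  -0.044  0.179] q [-0.26  1.14  0.51  0.14  2.46 -1.4 ] err 0.0
low 1/1 pos [0.0, 0.0, -0.305] dr [0.0, 0.0, 0.0] tcp [ 0.58  -0.044  0.057] q [-0.26  1.25  0.59  0.12  2.27 -1.44] err 0.0
press 1/1 pos [0.0, 0.0, -0.017] dr [0.0, 0.0, 0.0] tcp [ 0.58  -0.044  0.05 ] q [-0.26  1.26  0.59  0.11  2.27 -1.44]
[... 248 characters left out ...]
94  0.57880955  1.86251991 -0.06755431  0.30017843 -1.45916761] 4.489677416282601e-09
B -20 [-0.36835187  0.586108    1.81918123 -0.04482274  0.38821187 -1.48263968] 3.171823659339486e-11
B -15 [-0.37070622  0.60405558  1.74494584 -0.02412361  0.53142478 -1.50430834] 4.5734991383834244e-15
D -26 [-0.82149047  0.5969708   1.85098829  0.68697285  0.38862332 -2.75279491] 4.3638622305412876e-14
D -23 [-0.80596755  0.60117698  1.8107541   0.51688491  0.43685868 -2.57464811] 1.2822874671639213e-12
D -20 [-0.79087893  0.60810028  1.76940026  0.38579519  0.49461373 -2.43671096] 7.744681378773127e-10
D -15 [-0.7667875   0.62522456  1.69822698  0.23087304  0.60310545 -2.27291655] 5.551115123125783e-16
```

Request:
{"method": "apply_moves", "body": {
  "delta_pos": [
    [0.413,0.344,-0.279],
    [0.413,0.344,-0.279],
    [0.413,0.344,-0.279],
    [0.413,0.344,-0.279],
    [0.413,0.344,-0.279],
    [0.413,0.344,-0.279],
    [0.413,0.344,-0.279],
    [0.413,0.344,-0.279]
  ],
  "dr": [
    [0.05,0.125,0.028],
    [0.05,0.125,0.028],
    [0.05,0.125,0.028],
    [0.05,0.125,0.028],
    [0.05,0.125,0.028],
    [0.05,0.125,0.028],
    [0.05,0.125,0.028],
    [0.05,0.125,0.028]
  ],
  "jaw": [0.78,0.78,0.78,0.78,0.78,0.78,0.78,0.78]
}}

```text
time: 3.58
tool_pos: [0.6176, -0.0546, 0.142]
tool_rot: [3.14, 0.383, 2.784]
contact_force: [-0.4, 0.6, 1.0]
opening: 0.0719
grip_force: 0.0
```

Request:
{"method": "apply_moves", "body": {
  "delta_pos": [
    [0,0,-0.06],
    [0,0,-0.12],
    [0,0,-0.18],
    [0,0,-0.23],
    [0,0,-0.27],
    [0,0,-0.293],
    [0,0,-0.293],
    [0,0,-0.293]
  ],
  "dr": [
    [0,0,0],
    [0,0,0],
    [0,0,0],
    [0,0,0],
    [0,0,0],
    [0,0,0],
    [0,0,0],
    [0,0,0]
  ],
  "jaw": [0.78,0.78,0.78,0.78,0.78,0.78,0.78,0.78]
}}

```text
time: 4.25
tool_pos: [0.6164, -0.0571, 0.0269]
tool_rot: [3.14, 0.385, 2.78]
contact_force: [0.4, -0.2, 0.7]
opening: 0.0718
grip_force: 0.0
```

Request:
{"method": "apply_moves", "body": {
  "delta_pos": [
    [0,0,0],
    [0,0,0],
    [0,0,0],
    [0,0,0],
    [0,0,0],
    [0,0,0],
    [0,0,0],
    [0,0,0]
  ],
  "dr": [
    [0,0,0],
    [0,0,0],
    [0,0,0],
    [0,0,0],
    [0,0,0],
    [0,0,0],
    [0,0,0],
    [0,0,0]
  ],
  "jaw": [0.4,0.4,0.4,0.4,0.4,0.4,0.4,0.4],
  "force": 15
}}

```text
time: 4.92
tool_pos: [0.6161, -0.0566, 0.0267]
tool_rot: [3.14, 0.385, 2.781]
contact_force: [-3.0, -0.3, 6.1]
opening: 0.0466
grip_force: 14.8
```

Request:
{"method": "apply_moves", "body": {
  "delta_pos": [
    [0,0,0.04],
    [0,0,0.1],
    [0,0,0.17],
    [0,0,0.24],
    [0,0,0.3],
    [0,0,0.318],
    [0,0,0.318],
    [0,0,0.318]
  ],
  "dr": [
    [0,0,0],
    [0,0,0],
    [0,0,0],
    [0,0,0],
    [0,0,0],
    [0,0,0],
    [0,0,0],
    [0,0,0]
  ],
  "jaw": [0.4,0.4,0.4,0.4,0.4,0.4,0.4,0.4]
}}

```text
time: 5.58
tool_pos: [0.615, -0.0564, 0.1521]
tool_rot: [3.141, 0.382, 2.78]
contact_force: [-0.5, 0.4, -1.1]
opening: 0.0461
grip_force: 14.8
```

Request:
{"method": "apply_moves", "body": {
  "delta_pos": [
    [-0.01,0.004,0.008],
    [-0.02,0.008,0.015],
    [-0.029,0.011,0.022],
    [-0.029,0.011,0.022],
    [-0.029,0.011,0.022],
    [-0.029,0.011,0.022],
    [-0.029,0.011,0.022],
    [-0.029,0.011,0.022]
  ],
  "dr": [
    [0.05,0.14,0],
    [0.11,0.28,0],
    [0.16,0.42,0],
    [0.21,0.57,0],
    [0.27,0.71,0],
    [0.32,0.85,0],
    [0.32,0.85,0],
    [0.32,0.85,0]
  ],
  "jaw": [0.4,0.4,0.4,0.4,0.4,0.4,0.4,0.4]
}}

```text
time: 6.25
tool_pos: [0.6037, -0.0524, 0.1589]
tool_rot: [-3.141, -0.073, 2.78]
contact_force: [0.3, 0.5, -0.6]
opening: 0.0462
grip_force: 15.0
```

Request:
{"method": "apply_moves", "body": {
  "delta_pos": [
    [-0.01,0.004,0.008],
    [-0.02,0.008,0.015],
    [-0.03,0.011,0.023],
    [-0.03,0.011,0.023],
    [-0.03,0.011,0.023],
    [-0.03,0.011,0.023],
    [-0.03,0.011,0.023],
    [-0.03,0.011,0.023]
  ],
  "dr": [
    [0.05,0.14,0],
    [0.11,0.28,0],
    [0.16,0.42,0],
    [0.21,0.57,0],
    [0.27,0.71,0],
    [0.32,0.85,0],
    [0.32,0.85,0],
    [0.32,0.85,0]
  ],
  "jaw": [0.4,0.4,0.4,0.4,0.4,0.4,0.4,0.4]
}}

```text
time: 6.92
tool_pos: [0.5918, -0.0476, 0.1689]
tool_rot: [-3.141, -0.525, 2.78]
contact_force: [0.3, -0.4, -1.5]
opening: 0.0457
grip_force: 15.0
```

Request:
{"method": "apply_moves", "body": {
  "delta_pos": [
    [-0.01,0.004,0.008],
    [-0.02,0.008,0.015],
    [-0.029,0.011,0.022],
    [-0.029,0.011,0.022],
    [-0.029,0.011,0.022],
    [-0.029,0.011,0.022],
    [-0.029,0.011,0.022],
    [-0.029,0.011,0.022]
  ],
  "dr": [
    [0.05,0.14,0],
    [0.11,0.28,0],
    [0.16,0.42,0],
    [0.21,0.57,0],
    [0.27,0.71,0],
    [0.322,0.847,-0.001],
    [0.322,0.847,-0.001],
    [0.322,0.847,-0.001]
  ],
  "jaw": [0.4,0.4,0.4,0.4,0.4,0.4,0.4,0.4]
}}

```text
time: 7.58
tool_pos: [0.5804, -0.043, 0.1785]
tool_rot: [3.141, -0.976, 2.78]
contact_force: [-0.4, -0.0, 0.0]
opening: 0.046
grip_force: 15.0
```

```bash
python3 - <<'E'
from h import *
t=eyes.read_camera('top');s=eyes.read_camera('side')
a=cv2.resize(t[120:270,235:410],None,fx=2.2,fy=2.2);b=cv2.resize(s[60:230,180:350],None,fx=2.2,fy=2.2)
C=np.zeros((380,800,3),np.uint8);C[:a.shape[0],:a.shape[1]]=a;C[:b.shape[0],400:400+b.shape[1]]=b
cv2.imwrite('pics/m1.png',C[:,:,::-1])
E
```

```text
(no output)
```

View pics/m1.png

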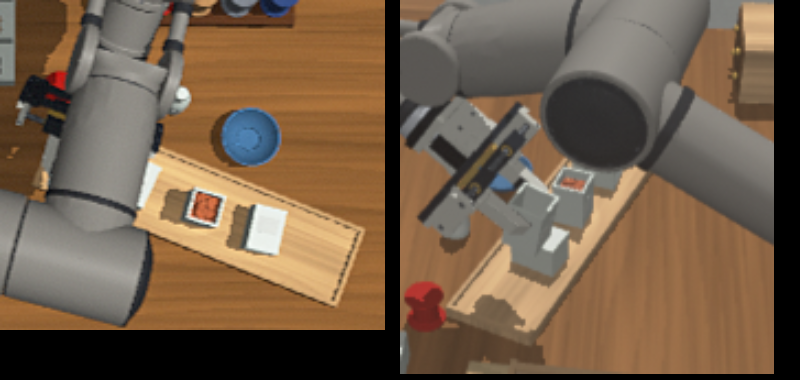

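The side view shows jar A held nearly upright at (530,225). I'm lowering, pressing and releasing it.

Request:
{"method": "apply_moves", "body": {
  "delta_pos": [
    [0,0,-0.06],
    [0,0,-0.13],
    [0,0,-0.19],
    [0,0,-0.24],
    [0,0,-0.28],
    [0,0,-0.3],
    [0,0,-0.305],
    [0,0,-0.305]
  ],
  "dr": [
    [0,0,0],
    [0,0,0],
    [0,0,0],
    [0,0,0],
    [0,0,0],
    [0,0,0],
    [0,0,0],
    [0,0,0]
  ],
  "jaw": [0.4,0.4,0.4,0.4,0.4,0.4,0.4,0.4]
}}

```text
time: 8.35
tool_pos: [0.5807, -0.0432, 0.0599]
tool_rot: [3.139, -0.976, 2.782]
contact_force: [-0.6, -0.0, 0.8]
opening: 0.0457
grip_force: 15.0
```

Request:
{"method": "apply_moves", "body": {
  "delta_pos": [
    [0,0,0],
    [0,0,-0.003],
    [0,0,-0.006],
    [0,0,-0.009],
    [0,0,-0.012],
    [0,0,-0.015],
    [0,0,-0.017],
    [0,0,-0.017]
  ],
  "dr": [
    [0,0,0],
    [0,0,0],
    [0,0,0],
    [0,0,0],
    [0,0,0],
    [0,0,0],
    [0,0,0],
    [0,0,0]
  ],
  "jaw": [0.4,0.4,0.4,0.4,0.4,0.4,0.4,0.4],
  "force": 6
}}

```text
time: 9.02
tool_pos: [0.5814, -0.0435, 0.0531]
tool_rot: [3.139, -0.973, 2.782]
contact_force: [3.1, -0.3, 5.4]
opening: 0.0463
grip_force: 6.0
```

Request:
{"method": "apply_moves", "body": {
  "delta_pos": [
    [0,0,0],
    [0,0,0],
    [0,0,0],
    [0,0,0],
    [0,0,0],
    [0,0,0],
    [0,0,0],
    [0,0,0]
  ],
  "dr": [
    [0,0,0],
    [0,0,0],
    [0,0,0],
    [0,0,0],
    [0,0,0],
    [0,0,0],
    [0,0,0],
    [0,0,0]
  ],
  "jaw": [0.55,0.6,0.65,0.72,0.78,0.78,0.78,0.78]
}}

```text
time: 9.68
tool_pos: [0.5805, -0.0433, 0.051]
tool_rot: [3.14, -0.977, 2.781]
contact_force: [0.1, -0.6, 0.5]
opening: 0.0714
grip_force: 0.0
```

Request:
{"method": "apply_moves", "body": {
  "delta_pos": [
    [0,0,0.04],
    [0,0,0.1],
    [0,0,0.17],
    [0,0,0.25],
    [0,0,0.347],
    [0,0,0.347],
    [0,0,0.347],
    [0,0,0.347]
  ],
  "dr": [
    [0,0,0],
    [0,0,0],
    [0,0,0],
    [0,0,0],
    [0,0,0],
    [0,0,0],
    [0,0,0],
    [0,0,0]
  ],
  "jaw": [0.78,0.78,0.78,0.78,0.78,0.78,0.78,0.78]
}}

```text
time: 10.35
tool_pos: [0.5805, -0.0433, 0.1905]
tool_rot: [3.14, -0.976, 2.781]
contact_force: [0.2, -1.1, -0.5]
opening: 0.0718
grip_force: 0.0
```

```bash
python3 - <<'E'
from plan import *
yw=-.361; xv=np.array([np.cos(yw),np.sin(yw)]); h=np.array([.6239,-.0602])-xv*.031
p,R=tgt([*h,.20],56,yw); savec(p,Ro.from_matrix(R)); print(p, telemetry.observe()['tool_pos'])
s=eyes.read_camera('side')
vs=[(whitemask(s),cam('side'))]
for n,x,y,w in(('B',.589,-.151,-.418),('D',.519,-.34,-.241)): print(n,*fitbox(vs,(.033,.023,.023),.035,x,y,w))
print('A',*fitbox(vs,(.023,.023,.033),.045,.605,-.052,-.361))
cv2.imwrite('pics/m2.png',cv2.resize(s[60:260,150:350],None,fx=3,fy=3)[:,:,::-1])
yw=-.418; xv=np.array([np.cos(yw),np.sin(yw)]); g=np.array([.5891,-.1508])+xv*.008
go([('above',[*g,.17],45,yw),('down',[*g,.043],45,yw),('lift',[*g,.19],45,yw),('rot',[*g,.19],-22,yw),('low',[*g,.064],-22,yw),('press',[*g,.053],-22,yw),('up',[*g,.16],-22,yw)],False)
E
```

```text
[ 0.58016171 -0.04368683  0.18937533] [ 0.58047292 -0.04331202  0.19052968]
B [ 0.58954131 -0.1502578  -0.35473307] 0.42105263157955675
D [ 0.52058983 -0.33131784 -0.3306187 ] 0.6582840236691445
A [ 0.59925531 -0.0533203  -0.27006307] 0.29753086419839814
above 1/1 pos [0.01, -0.262, -0.082] dr [-0.146, -0.355, -0.114] tcp [ 0.584 -0.148  0.157] q [-0.39  1.08  0.57  0.03  2.27 -1.53] err 0.0
down 1/1 pos [0.0, 0.0, -0.318] dr [0.0, 0.0, 0.0] tcp [ 0.584 -0.148  0.029] q [-0.39  1.19  0.67  0.02  2.07 -1.54] err 0.0
lift 1/1 pos [0.0, 0.0, 0.368] dr [0.0, 0.0, 0.0] tcp [ 0.584 -0.148  0.177] q [-0.39  1.07  0.54  0.03  2.31 -1.53] err 0.0
rot 1/3 pos [0.016, -0.007, -0.003] dr [-0.32, -0.71, 0.0] tcp [ 0.591 -0.151  0.175] q [-0.38  0.79  0.95  0.01  1.8  -1.53] err 0.0
rot 2/3 pos [0.015, -0.007, -0.004] dr [-0.32, -0.71, 0.0] tcp [ 0.597 -0.154  0.174] q [-0.38  0.55  1.33 -0.    1.27 -1.53] err 0.0
rot 3/3 pos [0.016, -0.007, -0.003] dr [-0.311, -0.717, 0.005] tcp [ 0.603 -0.157  0.173] q [-0.37  0.38  1.69 -0.03  0.68 -1.5 ] err 0.0
low 1/1 pos [0.0, 0.0, -0.315] dr [0.0, 0.0, 0.0] tcp [ 0.603 -0.157  0.047] q [-0.37  0.57  1.82 -0.05  0.38 -1.48] err 0.0
press 1/1 pos [0.0, 0.0, -0.028] dr [0.0, 0.0, 0.0] tcp [ 0.603 -0.157  0.035] q [-0.37  0.59  1.82 -0.06  0.35 -1.47] err 0.0
up 1/1 pos [0.0, 0.0, 0.268] dr [0.0, 0.0, 0.0] tcp [ 0.603 -0.157  0.143] q [-0.37  0.42  1.73 -0.03  0.61 -1.5 ] err 0.0
```

View pics/m2.png

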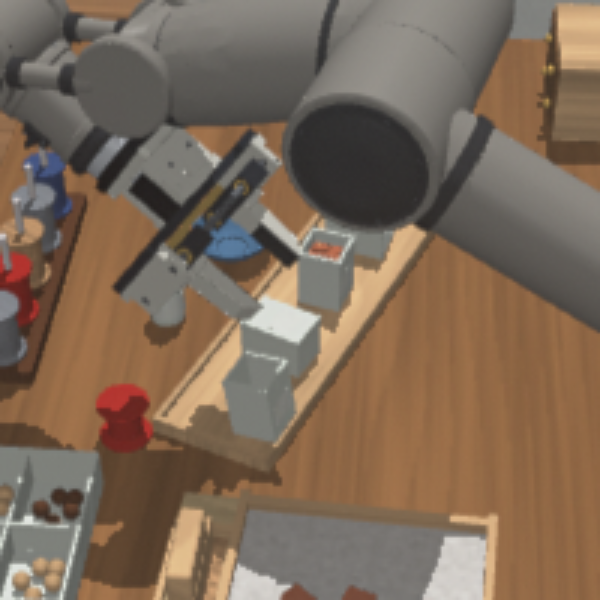

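Jar A stands upright at (260,395). B is next, placed 12 mm nearer the robot to keep the gripper body clear of A.

```bash
python3 - <<'E'
from plan import *
yw=-.418; xv=np.array([np.cos(yw),np.sin(yw)]); g=np.array([.5891,-.1508])+xv*.008; h=g-xv*.012
go([('above',[*g,.17],45,yw),('down',[*g,.043],45,yw),('lift',[*g,.19],45,yw),('rot',[*h,.19],-22,yw),('low',[*h,.064],-22,yw),('press',[*h,.053],-22,yw),('up',[*h,.16],-22,yw)])
E
```

```text
above 1/1 pos [0.01, -0.262, -0.082] dr [-0.146, -0.355, -0.114] tcp [ 0.584 -0.148  0.157] q [-0.39  1.08  0.57  0.03  2.27 -1.53] err 0.0
down 1/1 pos [0.0, 0.0, -0.318] dr [0.0, 0.0, 0.0] tcp [ 0.584 -0.148  0.029] q [-0.39  1.19  0.67  0.02  2.07 -1.54] err 0.0
lift 1/1 pos [0.0, 0.0, 0.368] dr [0.0, 0.0, 0.0] tcp [ 0.584 -0.148  0.177] q [-0.39  1.07  0.54  0.03  2.31 -1.53] err 0.0
rot 1/3 pos [0.006, -0.003, -0.003] dr [-0.32, -0.71, 0.0] tcp [ 0.587 -0.15   0.175] q [-0.38  0.78  0.96  0.01  1.79 -1.53] err 0.0
rot 2/3 pos [0.007, -0.003, -0.004] dr [-0.32, -0.71, 0.0] tcp [ 0.589 -0.151  0.174] q [-0.37  0.54  1.35 -0.    1.25 -1.52] err 0.0
rot 3/3 pos [0.006, -0.003, -0.003] dr [-0.311, -0.717, 0.005] tcp [ 0.592 -0.152  0.173] q [-0.37  0.36  1.72 -0.03  0.67 -1.5 ] err 0.0
low 1/1 pos [0.0, 0.0, -0.315] dr [0.0, 0.0, 0.0] tcp [ 0.592 -0.152  0.047] q [-0.37  0.55  1.85 -0.05  0.36 -1.47] err 0.0
press 1/1 pos [0.0, 0.0, -0.028] dr [0.0, 0.0, 0.0] tcp [ 0.592 -0.152  0.035] q [-0.37  0.57  1.86 -0.06  0.33 -1.47] err 0.0
up 1/1 pos [0.0, 0.0, 0.268] dr [0.0, 0.0, 0.0] tcp [ 0.592 -0.152  0.143] q [-0.37  0.4   1.76 -0.03  0.59 -1.49] err 0.0
```

Request:
{"method": "apply_moves", "body": {
  "delta_pos": [
    [0.01,-0.262,-0.082],
    [0.01,-0.262,-0.082],
    [0.01,-0.262,-0.082],
    [0.01,-0.262,-0.082],
    [0.01,-0.262,-0.082],
    [0.01,-0.262,-0.082],
    [0.01,-0.262,-0.082],
    [0.01,-0.262,-0.082]
  ],
  "dr": [
    [-0.146,-0.355,-0.114],
    [-0.146,-0.355,-0.114],
    [-0.146,-0.355,-0.114],
    [-0.146,-0.355,-0.114],
    [-0.146,-0.355,-0.114],
    [-0.146,-0.355,-0.114],
    [-0.146,-0.355,-0.114],
    [-0.146,-0.355,-0.114]
  ],
  "jaw": [0.78,0.78,0.78,0.78,0.78,0.78,0.78,0.78]
}}

```text
time: 11.07
tool_pos: [0.5847, -0.1467, 0.157]
tool_rot: [3.14, -0.786, 2.726]
contact_force: [-0.1, 0.1, 0.3]
opening: 0.0717
grip_force: 0.0
```

Request:
{"method": "apply_moves", "body": {
  "delta_pos": [
    [0,0,-0.06],
    [0,0,-0.13],
    [0,0,-0.2],
    [0,0,-0.25],
    [0,0,-0.29],
    [0,0,-0.318],
    [0,0,-0.318],
    [0,0,-0.318]
  ],
  "dr": [
    [0,0,0],
    [0,0,0],
    [0,0,0],
    [0,0,0],
    [0,0,0],
    [0,0,0],
    [0,0,0],
    [0,0,0]
  ],
  "jaw": [0.78,0.78,0.78,0.78,0.78,0.78,0.78,0.78]
}}

```text
time: 11.73
tool_pos: [0.5847, -0.1478, 0.0302]
tool_rot: [3.14, -0.786, 2.724]
contact_force: [-0.3, -0.1, 0.6]
opening: 0.0713
grip_force: 0.0
```

Request:
{"method": "apply_moves", "body": {
  "delta_pos": [
    [0,0,0],
    [0,0,0],
    [0,0,0],
    [0,0,0],
    [0,0,0],
    [0,0,0],
    [0,0,0],
    [0,0,0]
  ],
  "dr": [
    [0,0,0],
    [0,0,0],
    [0,0,0],
    [0,0,0],
    [0,0,0],
    [0,0,0],
    [0,0,0],
    [0,0,0]
  ],
  "jaw": [0.4,0.4,0.4,0.4,0.4,0.4,0.4,0.4],
  "force": 15
}}

```text
time: 12.4
tool_pos: [0.5847, -0.1483, 0.0307]
tool_rot: [3.14, -0.785, 2.723]
contact_force: [1.6, 0.1, 5.3]
opening: 0.0461
grip_force: 15.0
```

Request:
{"method": "apply_moves", "body": {
  "delta_pos": [
    [0,0,0.04],
    [0,0,0.1],
    [0,0,0.17],
    [0,0,0.24],
    [0,0,0.31],
    [0,0,0.368],
    [0,0,0.368],
    [0,0,0.368]
  ],
  "dr": [
    [0,0,0],
    [0,0,0],
    [0,0,0],
    [0,0,0],
    [0,0,0],
    [0,0,0],
    [0,0,0],
    [0,0,0]
  ],
  "jaw": [0.4,0.4,0.4,0.4,0.4,0.4,0.4,0.4]
}}

```text
time: 13.07
tool_pos: [0.5849, -0.1483, 0.1787]
tool_rot: [3.14, -0.782, 2.724]
contact_force: [-0.4, 0.1, -1.1]
opening: 0.0457
grip_force: 15.0
```

Request:
{"method": "apply_moves", "body": {
  "delta_pos": [
    [0.002,-0.001,-0.001],
    [0.004,-0.002,-0.002],
    [0.006,-0.003,-0.003],
    [0.006,-0.003,-0.003],
    [0.006,-0.003,-0.003],
    [0.006,-0.003,-0.003],
    [0.006,-0.003,-0.003],
    [0.006,-0.003,-0.003]
  ],
  "dr": [
    [-0.05,-0.12,0],
    [-0.11,-0.24,0],
    [-0.16,-0.36,0],
    [-0.21,-0.48,0],
    [-0.27,-0.6,0],
    [-0.32,-0.71,0],
    [-0.32,-0.71,0],
    [-0.32,-0.71,0]
  ],
  "jaw": [0.4,0.4,0.4,0.4,0.4,0.4,0.4,0.4]
}}

```text
time: 13.73
tool_pos: [0.5861, -0.1489, 0.1757]
tool_rot: [-3.141, -0.399, 2.722]
contact_force: [1.6, -0.3, -1.1]
opening: 0.0461
grip_force: 15.0
```

Request:
{"method": "apply_moves", "body": {
  "delta_pos": [
    [0.002,-0.001,-0.001],
    [0.004,-0.002,-0.002],
    [0.007,-0.003,-0.004],
    [0.007,-0.003,-0.004],
    [0.007,-0.003,-0.004],
    [0.007,-0.003,-0.004],
    [0.007,-0.003,-0.004],
    [0.007,-0.003,-0.004]
  ],
  "dr": [
    [-0.05,-0.12,0],
    [-0.11,-0.24,0],
    [-0.16,-0.36,0],
    [-0.21,-0.48,0],
    [-0.27,-0.6,0],
    [-0.32,-0.71,0],
    [-0.32,-0.71,0],
    [-0.32,-0.71,0]
  ],
  "jaw": [0.4,0.4,0.4,0.4,0.4,0.4,0.4,0.4]
}}

```text
time: 14.4
tool_pos: [0.5893, -0.1504, 0.1735]
tool_rot: [-3.139, -0.011, 2.722]
contact_force: [0.7, -0.4, -1.0]
opening: 0.0459
grip_force: 15.0
```

Request:
{"method": "apply_moves", "body": {
  "delta_pos": [
    [0.002,-0.001,-0.001],
    [0.004,-0.002,-0.002],
    [0.006,-0.003,-0.003],
    [0.006,-0.003,-0.003],
    [0.006,-0.003,-0.003],
    [0.006,-0.003,-0.003],
    [0.006,-0.003,-0.003],
    [0.006,-0.003,-0.003]
  ],
  "dr": [
    [-0.05,-0.12,0],
    [-0.1,-0.24,0],
    [-0.15,-0.36,0],
    [-0.21,-0.48,0],
    [-0.26,-0.6,0.003],
    [-0.311,-0.717,0.005],
    [-0.311,-0.717,0.005],
    [-0.311,-0.717,0.005]
  ],
  "jaw": [0.4,0.4,0.4,0.4,0.4,0.4,0.4,0.4]
}}

```text
time: 15.07
tool_pos: [0.592, -0.1519, 0.1722]
tool_rot: [3.14, 0.38, 2.723]
contact_force: [-0.2, -0.8, -0.2]
opening: 0.0457
grip_force: 15.0
```

Request:
{"method": "apply_moves", "body": {
  "delta_pos": [
    [0,0,-0.06],
    [0,0,-0.13],
    [0,0,-0.2],
    [0,0,-0.25],
    [0,0,-0.29],
    [0,0,-0.31],
    [0,0,-0.315],
    [0,0,-0.315]
  ],
  "dr": [
    [0,0,0],
    [0,0,0],
    [0,0,0],
    [0,0,0],
    [0,0,0],
    [0,0,0],
    [0,0,0],
    [0,0,0]
  ],
  "jaw": [0.4,0.4,0.4,0.4,0.4,0.4,0.4,0.4]
}}

```text
time: 15.73
tool_pos: [0.5928, -0.1522, 0.0468]
tool_rot: [3.14, 0.383, 2.723]
contact_force: [0.3, 1.0, 0.3]
opening: 0.0461
grip_force: 15.0
```

Request:
{"method": "apply_moves", "body": {
  "delta_pos": [
    [0,0,0],
    [0,0,-0.005],
    [0,0,-0.01],
    [0,0,-0.015],
    [0,0,-0.02],
    [0,0,-0.024],
    [0,0,-0.028],
    [0,0,-0.028]
  ],
  "dr": [
    [0,0,0],
    [0,0,0],
    [0,0,0],
    [0,0,0],
    [0,0,0],
    [0,0,0],
    [0,0,0],
    [0,0,0]
  ],
  "jaw": [0.4,0.4,0.4,0.4,0.4,0.4,0.4,0.4],
  "force": 6
}}

```text
time: 16.4
tool_pos: [0.5933, -0.1522, 0.0377]
tool_rot: [3.14, 0.388, 2.724]
contact_force: [-1.1, -0.6, 4.7]
opening: 0.0462
grip_force: 6.0
```

Request:
{"method": "apply_moves", "body": {
  "delta_pos": [
    [0,0,0],
    [0,0,0],
    [0,0,0],
    [0,0,0],
    [0,0,0],
    [0,0,0],
    [0,0,0],
    [0,0,0]
  ],
  "dr": [
    [0,0,0],
    [0,0,0],
    [0,0,0],
    [0,0,0],
    [0,0,0],
    [0,0,0],
    [0,0,0],
    [0,0,0]
  ],
  "jaw": [0.55,0.6,0.65,0.72,0.78,0.78,0.78,0.78]
}}

```text
time: 17.07
tool_pos: [0.5921, -0.1517, 0.0359]
tool_rot: [3.14, 0.384, 2.724]
contact_force: [-0.7, 0.8, -0.7]
opening: 0.0713
grip_force: 0.0
```

Request:
{"method": "apply_moves", "body": {
  "delta_pos": [
    [0,0,0.04],
    [0,0,0.1],
    [0,0,0.17],
    [0,0,0.23],
    [0,0,0.268],
    [0,0,0.268],
    [0,0,0.268],
    [0,0,0.268]
  ],
  "dr": [
    [0,0,0],
    [0,0,0],
    [0,0,0],
    [0,0,0],
    [0,0,0],
    [0,0,0],
    [0,0,0],
    [0,0,0]
  ],
  "jaw": [0.78,0.78,0.78,0.78,0.78,0.78,0.78,0.78]
}}

```text
time: 17.73
tool_pos: [0.5913, -0.1515, 0.1418]
tool_rot: [3.14, 0.382, 2.724]
contact_force: [-0.5, 1.3, -0.2]
opening: 0.0713
grip_force: 0.0
```

```bash
python3 - <<'E'
from plan import *
im,c=shot('wrist','w3'); s=eyes.read_camera('side')
C=np.zeros((384,800,3),np.uint8);C[:,:480]=cv2.resize(im,(480,360))[:384].repeat(1,0) if 0 else cv2.copyMakeBorder(cv2.resize(im,(480,360)),0,24,0,0,cv2.BORDER_CONSTANT);C[:,480:]=cv2.resize(s[90:230,190:307],(320,384))
cv2.imwrite('pics/m3.png',C[:,:,::-1])
vs=[(whitemask(im),c)]
print(*fitbox(vs,(.033,.023,.023),.035,.519,-.34,-.241))
yw=-.241; xv=np.array([np.cos(yw),np.sin(yw)]); g=np.array([.519,-.3401])-xv*.016; h=g-xv*.0
go([('above',[*g,.17],-22,yw),('down',[*g,.043],-22,yw),('lift',[*g,.17],-22,yw),('rot',[*h,.19],56,yw),('low',[*h,.068],56,yw),('press',[*h,.061],56,yw),('up',[*h,.20],56,yw)],False)
E
```

```text
[ 0.5189327  -0.34116608 -0.28251917] 0.06535189481843295
above 1/1 pos [-0.203, -0.465, 0.025] dr [0.0, 0.0, 0.354] tcp [ 0.511 -0.338  0.153] q [-0.82  0.4   1.73  0.32  0.71 -2.36] err 0.0
down 1/1 pos [0.0, 0.0, -0.318] dr [0.0, 0.0, 0.0] tcp [ 0.511 -0.338  0.025] q [-0.82  0.6   1.84  0.52  0.43 -2.59] err 0.0
lift 1/1 pos [0.0, 0.0, 0.318] dr [0.0, 0.0, 0.0] tcp [ 0.511 -0.338  0.153] q [-0.82  0.4   1.73  0.32  0.71 -2.36] err 0.0
rot 1/3 pos [-0.019, 0.005, 0.022] dr [0.22, 0.88, 0.0] tcp [ 0.503 -0.336  0.161] q [-0.7   0.58  1.32 -0.03  1.3  -2.02] err 0.0
rot 2/3 pos [-0.018, 0.004, 0.022] dr [0.22, 0.88, 0.0] tcp [ 0.496 -0.334  0.17 ] q [-0.62  0.85  0.9  -0.19  1.88 -1.97] err 0.0
rot 3/3 pos [-0.019, 0.005, 0.023] dr [0.212, 0.884, 0.004] tcp [ 0.488 -0.332  0.179] q [-0.58  1.16  0.48 -0.43  2.41 -2.09] err 0.0
low 1/1 pos [0.0, 0.0, -0.305] dr [0.0, 0.0, 0.001] tcp [ 0.488 -0.332  0.057] q [-0.58  1.26  0.56 -0.36  2.24 -1.99] err 0.0
press 1/1 pos [0.0, 0.0, -0.018] dr [0.0, 0.0, 0.0] tcp [ 0.488 -0.332  0.05 ] q [-0.58  1.27  0.56 -0.36  2.23 -1.99] err 0.0
up 1/1 pos [0.0, 0.0, 0.348] dr [0.0, 0.0, 0.0] tcp [ 0.488 -0.332  0.189] q [-0.58  1.15  0.46 -0.44  2.43 -2.1 ] err 0.0
```

View pics/m3.png

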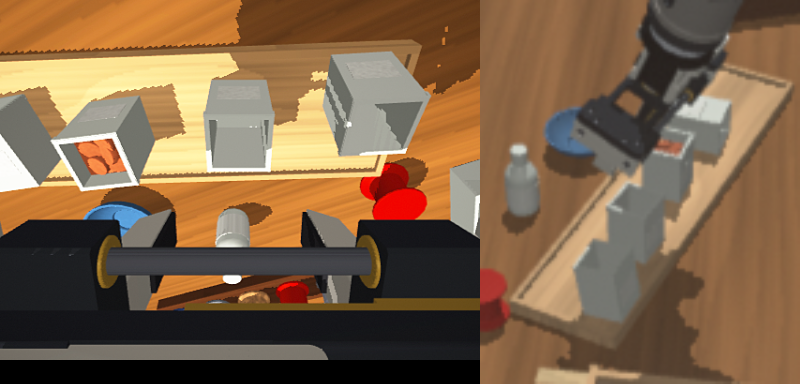

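A and B stand upright, at (630,225) and (605,285) in the right crop. Now jar D.

```bash
python3 - <<'E'
from plan import *
yw=-.26; xv=np.array([np.cos(yw),np.sin(yw)]); g=np.array([.519,-.3404])-xv*.016; h=g+xv*.012
go([('above',[*g,.17],-22,yw),('down',[*g,.043],-22,yw),('lift',[*g,.17],-22,yw),('rot',[*h,.19],56,yw),('low',[*h,.068],56,yw),('press',[*h,.061],56,yw),('up',[*h,.20],56,yw)])
E
```

```text
above 1/1 pos [-0.203, -0.465, 0.025] dr [0.0, 0.0, 0.316] tcp [ 0.511 -0.338  0.153] q [-0.81  0.4   1.73  0.31  0.7  -2.33] err 0.0
down 1/1 pos [0.0, 0.0, -0.318] dr [0.0, 0.0, 0.0] tcp [ 0.511 -0.338  0.025] q [-0.81  0.6   1.84  0.51  0.42 -2.56] err 0.0
lift 1/1 pos [0.0, 0.0, 0.318] dr [0.0, 0.0, 0.0] tcp [ 0.511 -0.338  0.153] q [-0.81  0.4   1.73  0.31  0.7  -2.33] err 0.0
rot 1/3 pos [-0.009, 0.002, 0.022] dr [0.23, 0.88, 0.0] tcp [ 0.507 -0.337  0.161] q [-0.7   0.59  1.31 -0.03  1.31 -2.  ] err 0.0
rot 2/3 pos [-0.009, 0.002, 0.022] dr [0.23, 0.88, 0.0] tcp [ 0.503 -0.336  0.17 ] q [-0.62  0.87  0.86 -0.19  1.91 -1.95] err 0.0
rot 3/3 pos [-0.009, 0.003, 0.023] dr [0.238, 0.872, -0.005] tcp [ 0.5   -0.335  0.179] q [-0.58  1.2   0.37 -0.44  2.48 -2.1 ] err 0.0
low 1/1 pos [0.0, 0.0, -0.305] dr [0.0, 0.0, 0.0] tcp [ 0.5   -0.335  0.057] q [-0.58  1.3   0.46 -0.36  2.3  -1.99] err 0.0
press 1/1 pos [0.0, 0.0, -0.018] dr [0.0, 0.0, 0.0] tcp [ 0.5   -0.335  0.05 ] q [-0.58  1.31  0.46 -0.35  2.29 -1.99] err 0.0
up 1/1 pos [0.0, 0.0, 0.348] dr [0.0, 0.0, 0.0] tcp [ 0.5   -0.335  0.189] q [-0.58  1.2   0.35 -0.45  2.49 -2.12] err 0.0
```

Request:
{"method": "apply_moves", "body": {
  "delta_pos": [
    [-0.203,-0.465,0.025],
    [-0.203,-0.465,0.025],
    [-0.203,-0.465,0.025],
    [-0.203,-0.465,0.025],
    [-0.203,-0.465,0.025],
    [-0.203,-0.465,0.025],
    [-0.203,-0.465,0.025],
    [-0.203,-0.465,0.025]
  ],
  "dr": [
    [0,0,0.316],
    [0,0,0.316],
    [0,0,0.316],
    [0,0,0.316],
    [0,0,0.316],
    [0,0,0.316],
    [0,0,0.316],
    [0,0,0.316]
  ],
  "jaw": [0.78,0.78,0.78,0.78,0.78,0.78,0.78,0.78]
}}

```text
time: 18.5
tool_pos: [0.5096, -0.3391, 0.1518]
tool_rot: [3.139, 0.382, 2.878]
contact_force: [-0.2, 0.4, -0.1]
opening: 0.0715
grip_force: 0.0
```

Request:
{"method": "apply_moves", "body": {
  "delta_pos": [
    [0,0,-0.06],
    [0,0,-0.13],
    [0,0,-0.2],
    [0,0,-0.25],
    [0,0,-0.29],
    [0,0,-0.318],
    [0,0,-0.318],
    [0,0,-0.318]
  ],
  "dr": [
    [0,0,0],
    [0,0,0],
    [0,0,0],
    [0,0,0],
    [0,0,0],
    [0,0,0],
    [0,0,0],
    [0,0,0]
  ],
  "jaw": [0.78,0.78,0.78,0.78,0.78,0.78,0.78,0.78]
}}

```text
time: 19.17
tool_pos: [0.511, -0.3359, 0.0249]
tool_rot: [3.138, 0.382, 2.883]
contact_force: [0.0, 0.5, 0.6]
opening: 0.0716
grip_force: 0.0
```

Request:
{"method": "apply_moves", "body": {
  "delta_pos": [
    [0,0,0],
    [0,0,0],
    [0,0,0],
    [0,0,0],
    [0,0,0],
    [0,0,0],
    [0,0,0],
    [0,0,0]
  ],
  "dr": [
    [0,0,0],
    [0,0,0],
    [0,0,0],
    [0,0,0],
    [0,0,0],
    [0,0,0],
    [0,0,0],
    [0,0,0]
  ],
  "jaw": [0.4,0.4,0.4,0.4,0.4,0.4,0.4,0.4],
  "force": 15
}}

```text
time: 19.83
tool_pos: [0.5111, -0.3379, 0.0266]
tool_rot: [3.141, 0.385, 2.882]
contact_force: [-1.0, 0.3, 5.0]
opening: 0.046
grip_force: 15.0
```

Request:
{"method": "apply_moves", "body": {
  "delta_pos": [
    [0,0,0.04],
    [0,0,0.1],
    [0,0,0.17],
    [0,0,0.24],
    [0,0,0.3],
    [0,0,0.318],
    [0,0,0.318],
    [0,0,0.318]
  ],
  "dr": [
    [0,0,0],
    [0,0,0],
    [0,0,0],
    [0,0,0],
    [0,0,0],
    [0,0,0],
    [0,0,0],
    [0,0,0]
  ],
  "jaw": [0.4,0.4,0.4,0.4,0.4,0.4,0.4,0.4]
}}

```text
time: 20.5
tool_pos: [0.5104, -0.3373, 0.1521]
tool_rot: [3.139, 0.383, 2.882]
contact_force: [-0.1, -0.1, -1.6]
opening: 0.046
grip_force: 15.0
```

Request:
{"method": "apply_moves", "body": {
  "delta_pos": [
    [-0.003,0.001,0.008],
    [-0.006,0.001,0.015],
    [-0.009,0.002,0.022],
    [-0.009,0.002,0.022],
    [-0.009,0.002,0.022],
    [-0.009,0.002,0.022],
    [-0.009,0.002,0.022],
    [-0.009,0.002,0.022]
  ],
  "dr": [
    [0.04,0.15,0],
    [0.08,0.29,0],
    [0.12,0.44,0],
    [0.15,0.59,0],
    [0.19,0.73,0],
    [0.23,0.88,0],
    [0.23,0.88,0],
    [0.23,0.88,0]
  ],
  "jaw": [0.4,0.4,0.4,0.4,0.4,0.4,0.4,0.4]
}}

```text
time: 21.17
tool_pos: [0.5073, -0.3362, 0.1589]
tool_rot: [3.14, -0.073, 2.883]
contact_force: [-0.3, 0.2, -0.3]
opening: 0.0458
grip_force: 15.0
```

Request:
{"method": "apply_moves", "body": {
  "delta_pos": [
    [-0.003,0.001,0.008],
    [-0.006,0.001,0.015],
    [-0.009,0.002,0.022],
    [-0.009,0.002,0.022],
    [-0.009,0.002,0.022],
    [-0.009,0.002,0.022],
    [-0.009,0.002,0.022],
    [-0.009,0.002,0.022]
  ],
  "dr": [
    [0.04,0.15,0],
    [0.08,0.29,0],
    [0.12,0.44,0],
    [0.15,0.59,0],
    [0.19,0.73,0],
    [0.23,0.88,0],
    [0.23,0.88,0],
    [0.23,0.88,0]
  ],
  "jaw": [0.4,0.4,0.4,0.4,0.4,0.4,0.4,0.4]
}}

```text
time: 21.83
tool_pos: [0.5034, -0.3359, 0.1683]
tool_rot: [3.142, -0.526, 2.883]
contact_force: [-0.2, 0.4, -0.8]
opening: 0.0457
grip_force: 15.0
```

Request:
{"method": "apply_moves", "body": {
  "delta_pos": [
    [-0.003,0.001,0.008],
    [-0.006,0.002,0.015],
    [-0.009,0.003,0.023],
    [-0.009,0.003,0.023],
    [-0.009,0.003,0.023],
    [-0.009,0.003,0.023],
    [-0.009,0.003,0.023],
    [-0.009,0.003,0.023]
  ],
  "dr": [
    [0.04,0.15,0],
    [0.08,0.29,0],
    [0.12,0.44,0],
    [0.16,0.58,0],
    [0.2,0.73,-0.003],
    [0.238,0.872,-0.005],
    [0.238,0.872,-0.005],
    [0.238,0.872,-0.005]
  ],
  "jaw": [0.4,0.4,0.4,0.4,0.4,0.4,0.4,0.4]
}}

```text
time: 22.5
tool_pos: [0.4998, -0.3355, 0.1781]
tool_rot: [3.138, -0.976, 2.884]
contact_force: [-0.0, -0.2, -0.4]
opening: 0.046
grip_force: 15.0
```

Request:
{"method": "apply_moves", "body": {
  "delta_pos": [
    [0,0,-0.06],
    [0,0,-0.13],
    [0,0,-0.19],
    [0,0,-0.24],
    [0,0,-0.28],
    [0,0,-0.3],
    [0,0,-0.305],
    [0,0,-0.305]
  ],
  "dr": [
    [0,0,0],
    [0,0,0],
    [0,0,0],
    [0,0,0],
    [0,0,0],
    [0,0,0],
    [0,0,0],
    [0,0,0]
  ],
  "jaw": [0.4,0.4,0.4,0.4,0.4,0.4,0.4,0.4]
}}

```text
time: 23.17
tool_pos: [0.5002, -0.3352, 0.0589]
tool_rot: [3.141, -0.975, 2.881]
contact_force: [0.0, -0.3, -0.8]
opening: 0.046
grip_force: 15.0
```

Request:
{"method": "apply_moves", "body": {
  "delta_pos": [
    [0,0,0],
    [0,0,-0.003],
    [0,0,-0.006],
    [0,0,-0.009],
    [0,0,-0.012],
    [0,0,-0.015],
    [0,0,-0.018],
    [0,0,-0.018]
  ],
  "dr": [
    [0,0,0],
    [0,0,0],
    [0,0,0],
    [0,0,0],
    [0,0,0],
    [0,0,0],
    [0,0,0],
    [0,0,0]
  ],
  "jaw": [0.4,0.4,0.4,0.4,0.4,0.4,0.4,0.4],
  "force": 6
}}

```text
time: 23.83
tool_pos: [0.5005, -0.3349, 0.0524]
tool_rot: [-3.141, -0.976, 2.88]
contact_force: [3.8, -0.1, 6.4]
opening: 0.046
grip_force: 6.0
```

Request:
{"method": "apply_moves", "body": {
  "delta_pos": [
    [0,0,0],
    [0,0,0],
    [0,0,0],
    [0,0,0],
    [0,0,0],
    [0,0,0],
    [0,0,0],
    [0,0,0]
  ],
  "dr": [
    [0,0,0],
    [0,0,0],
    [0,0,0],
    [0,0,0],
    [0,0,0],
    [0,0,0],
    [0,0,0],
    [0,0,0]
  ],
  "jaw": [0.55,0.6,0.65,0.7,0.74,0.74,0.74,0.74]
}}

```text
time: 24.5
tool_pos: [0.5001, -0.335, 0.0507]
tool_rot: [3.14, -0.977, 2.881]
contact_force: [-0.1, -0.1, -0.0]
opening: 0.0678
grip_force: 0.0
```

Request:
{"method": "apply_moves", "body": {
  "delta_pos": [
    [0,0,0.04],
    [0,0,0.1],
    [0,0,0.17],
    [0,0,0.25],
    [0,0,0.348],
    [0,0,0.348],
    [0,0,0.348],
    [0,0,0.348]
  ],
  "dr": [
    [0,0,0],
    [0,0,0],
    [0,0,0],
    [0,0,0],
    [0,0,0],
    [0,0,0],
    [0,0,0],
    [0,0,0]
  ],
  "jaw": [0.74,0.74,0.74,0.74,0.74,0.74,0.74,0.74]
}}

```text
time: 25.17
tool_pos: [0.5001, -0.3349, 0.1906]
tool_rot: [3.14, -0.976, 2.881]
contact_force: [0.1, -0.5, -1.6]
opening: 0.0678
grip_force: 0.0
```

```bash
python3 - <<'E'
from plan import *
go([('up',[.5,-.25,.34],20,-.15),('v1',[.57,.25,.37],0,-.034)])
E
```

```text
up 1/2 pos [-0.008, 0.108, 0.166] dr [-0.13, -0.62, 0.11] tcp [ 0.497 -0.292  0.256] q [-0.55  0.85  0.73 -0.25  2.18 -2.  ] err 0.0
up 2/2 pos [-0.007, 0.108, 0.166] dr [-0.125, -0.611, 0.103] tcp [ 0.494 -0.249  0.322] q [-0.53  0.57  0.96 -0.14  1.94 -1.98] err 0.0
v1 1/2 pos [0.095, 0.624, 0.036] dr [-0.03, -0.35, 0.12] tcp [0.532 0.001 0.337] q [-0.14  0.41  1.14 -0.    1.77 -1.62] err 0.0
v1 2/2 pos [0.096, 0.623, 0.036] dr [-0.034, -0.346, 0.11] tcp [0.57  0.25  0.351] q [ 0.29  0.48  0.97 -0.    1.69 -1.25] err 0.0
```

Request:
{"method": "apply_moves", "body": {
  "delta_pos": [
    [-0.008,0.108,0.166],
    [-0.008,0.108,0.166],
    [-0.008,0.108,0.166],
    [-0.008,0.108,0.166],
    [-0.008,0.108,0.166],
    [-0.008,0.108,0.166]
  ],
  "dr": [
    [-0.13,-0.62,0.11],
    [-0.13,-0.62,0.11],
    [-0.13,-0.62,0.11],
    [-0.13,-0.62,0.11],
    [-0.13,-0.62,0.11],
    [-0.13,-0.62,0.11]
  ],
  "jaw": [0.74,0.74,0.74,0.74,0.74,0.74]
}}

```text
time: 25.67
tool_pos: [0.4964, -0.2917, 0.2552]
tool_rot: [3.129, -0.664, 2.945]
contact_force: [-1.0, 0.5, 0.3]
opening: 0.068
grip_force: 0.0
```

Request:
{"method": "apply_moves", "body": {
  "delta_pos": [
    [-0.007,0.108,0.166],
    [-0.007,0.108,0.166],
    [-0.007,0.108,0.166],
    [-0.007,0.108,0.166],
    [-0.007,0.108,0.166],
    [-0.007,0.108,0.166]
  ],
  "dr": [
    [-0.125,-0.611,0.103],
    [-0.125,-0.611,0.103],
    [-0.125,-0.611,0.103],
    [-0.125,-0.611,0.103],
    [-0.125,-0.611,0.103],
    [-0.125,-0.611,0.103]
  ],
  "jaw": [0.74,0.74,0.74,0.74,0.74,0.74]
}}

```text
time: 26.17
tool_pos: [0.4937, -0.2489, 0.3207]
tool_rot: [3.138, -0.355, 2.991]
contact_force: [1.0, -1.5, -1.2]
opening: 0.0679
grip_force: 0.0
```

Request:
{"method": "apply_moves", "body": {
  "delta_pos": [
    [0.095,0.624,0.036],
    [0.095,0.624,0.036],
    [0.095,0.624,0.036],
    [0.095,0.624,0.036],
    [0.095,0.624,0.036],
    [0.095,0.624,0.036],
    [0.095,0.624,0.036],
    [0.095,0.624,0.036]
  ],
  "dr": [
    [-0.03,-0.35,0.12],
    [-0.03,-0.35,0.12],
    [-0.03,-0.35,0.12],
    [-0.03,-0.35,0.12],
    [-0.03,-0.35,0.12],
    [-0.03,-0.35,0.12],
    [-0.03,-0.35,0.12],
    [-0.03,-0.35,0.12]
  ],
  "jaw": [0.74,0.74,0.74,0.74,0.74,0.74,0.74,0.74]
}}

```text
time: 26.83
tool_pos: [0.5324, 0.0028, 0.3351]
tool_rot: [3.134, -0.178, 3.057]
contact_force: [-0.7, -0.6, 0.1]
opening: 0.0677
grip_force: 0.0
```

Request:
{"method": "apply_moves", "body": {
  "delta_pos": [
    [0.096,0.623,0.036],
    [0.096,0.623,0.036],
    [0.096,0.623,0.036],
    [0.096,0.623,0.036],
    [0.096,0.623,0.036],
    [0.096,0.623,0.036],
    [0.096,0.623,0.036],
    [0.096,0.623,0.036]
  ],
  "dr": [
    [-0.034,-0.346,0.11],
    [-0.034,-0.346,0.11],
    [-0.034,-0.346,0.11],
    [-0.034,-0.346,0.11],
    [-0.034,-0.346,0.11],
    [-0.034,-0.346,0.11],
    [-0.034,-0.346,0.11],
    [-0.034,-0.346,0.11]
  ],
  "jaw": [0.74,0.74,0.74,0.74,0.74,0.74,0.74,0.74]
}}

```text
time: 27.5
tool_pos: [0.5712, 0.2506, 0.3489]
tool_rot: [-3.14, -0.004, 3.109]
contact_force: [1.1, 1.0, -0.2]
opening: 0.0681
grip_force: 0.0
```

Request:
{"method": "apply_moves", "body": {
  "delta_pos": [
    [0,0,0],
    [0,0,0],
    [0,0,0]
  ],
  "dr": [
    [0,0,0],
    [0,0,0],
    [0,0,0]
  ],
  "jaw": [0.74,0.74,0.74]
}}

```text
time: 27.75
tool_pos: [0.5709, 0.2481, 0.3514]
tool_rot: [3.141, -0.001, 3.105]
contact_force: [0.5, -0.3, 0.1]
opening: 0.068
grip_force: 0.0
```

```bash
python3 - <<'E'
from h import *
im,c=shot('wrist','b1')
cv2.imwrite('pics/b1b.png',cv2.resize(im[:,:,::-1],None,fx=1.56,fy=1.56,interpolation=cv2.INTER_CUBIC))
E
```

```text
(no output)
```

View pics/b1b.png

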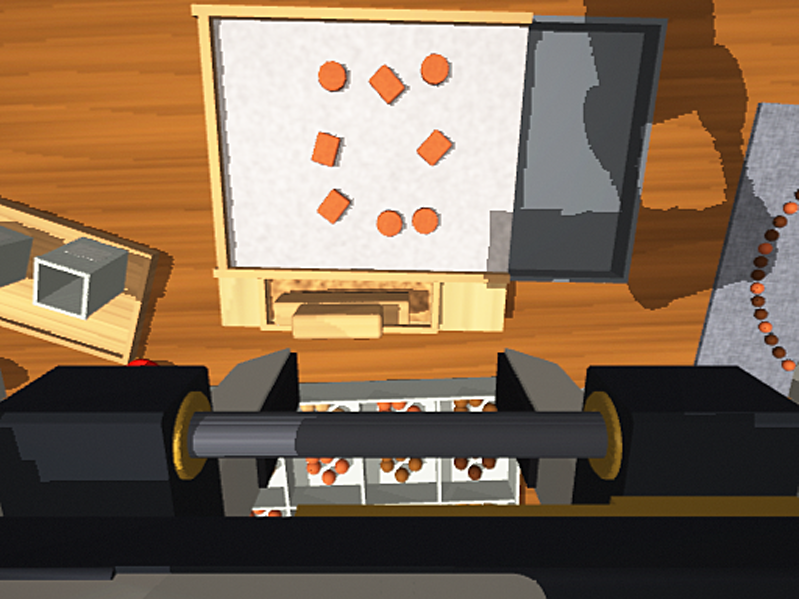

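Request:
{"method": "apply_moves", "body": {
  "delta_pos": [
    [0.05,-0.25,0],
    [0.05,-0.25,0],
    [0.05,-0.25,0],
    [0.05,-0.25,0],
    [0.05,-0.25,0],
    [0.05,-0.25,0],
    [0.05,-0.25,0]
  ],
  "dr": [
    [0,0,0],
    [0,0,0],
    [0,0,0],
    [0,0,0],
    [0,0,0],
    [0,0,0],
    [0,0,0]
  ],
  "jaw": [0.74,0.74,0.74,0.74,0.74,0.74,0.74]
}}

```text
time: 28.38
tool_pos: [0.5902, 0.1511, 0.3517]
tool_rot: [3.14, 0.0, 3.109]
contact_force: [0.4, 0.1, 0.7]
opening: 0.068
grip_force: 0.0
```

```bash
python3 - <<'E'
from h import *
im,c=shot('wrist','b2'); shot('top','t2'); shot('side','s2')
s=telemetry.observe(); print(s['tool_pos'],s['tool_rot'])
cv2.imwrite('pics/b2b.png',cv2.resize(im[:,:,::-1],None,fx=1.56,fy=1.56,interpolation=cv2.INTER_CUBIC))
E
```

```text
[0.59025342 0.15128081 0.35156644] [3.14023397e+00 1.16431275e-04 3.10929816e+00]
```

View pics/b2b.png

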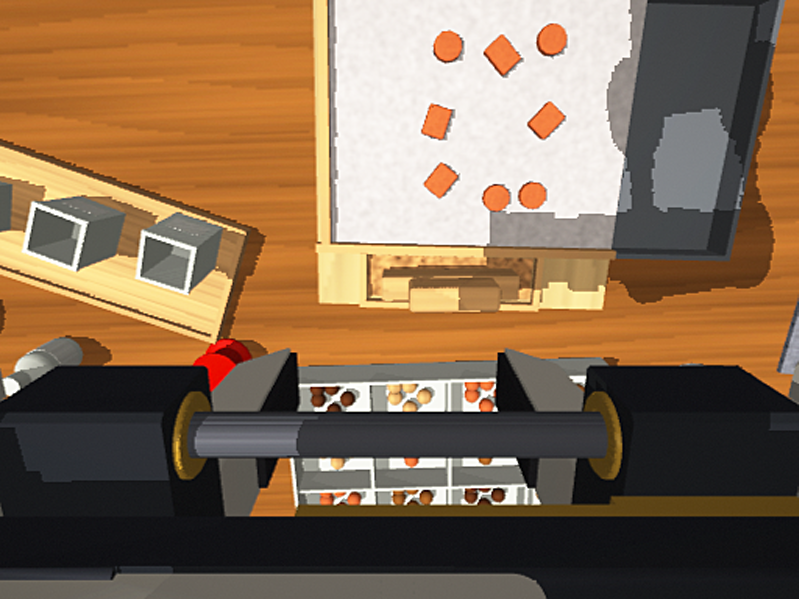

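Both views agree. All 8 beads sit in their starting grid, the scraper rib is at (338,322) in b1 and (455,295) in b2, and the far wall's ends are at (217,275)/(511,278) and (317,247)/(613,252). Jars A and B stand with mouths up. Next I triangulate these points.

```bash
python3 - <<'E'
from plan import *
tp,R=loadc(); savec(tp+[.02,-.1,0],R)
V=[load('b1'),load('b2')]
sc=lambda p:[(p[0]+.5)/1.56-.5,(p[1]+.5)/1.56-.5]
for n,p,q in(('wallP2',(217,275),(317,247)),('wallP3',(511,278),(613,252)),('plate in',(229,269),(333,244)),('ribL',(294,338),(411,312)),('ribR',(382,337),(499,311)),('restL',(221,331),(319,304)),('restR',(503,331),(604,310)),('bead',(332,76),(448,46)),('beadR',(434,69),(552,40))):
    print(n,tri(V[0][1],sc(p),V[1][1],sc(q)).round(4))
# blow up scraper in both views
a=V[0][0][165:225,130:335];b=V[1][0][150:210,195:400]
cv2.imwrite('pics/m4.png',cv2.resize(np.vstack([a,b]),None,fx=3.9,fy=3.9,interpolation=cv2.INTER_CUBIC)[:,:,::-1])
E
```

```text
wallP2 [0.6007 0.0777 0.0502]
wallP3 [0.6157 0.3558 0.0431]
plate in [0.5946 0.0939 0.0614]
ribL [0.6411 0.1614 0.123 ]
ribR [0.6442 0.2335 0.119 ]
restL [0.6541 0.0765 0.0567]
restR [0.6687 0.3483 0.0503]
bead [0.4341 0.1991 0.0547]
beadR [0.4321 0.2846 0.0545]
```

View pics/m4.png

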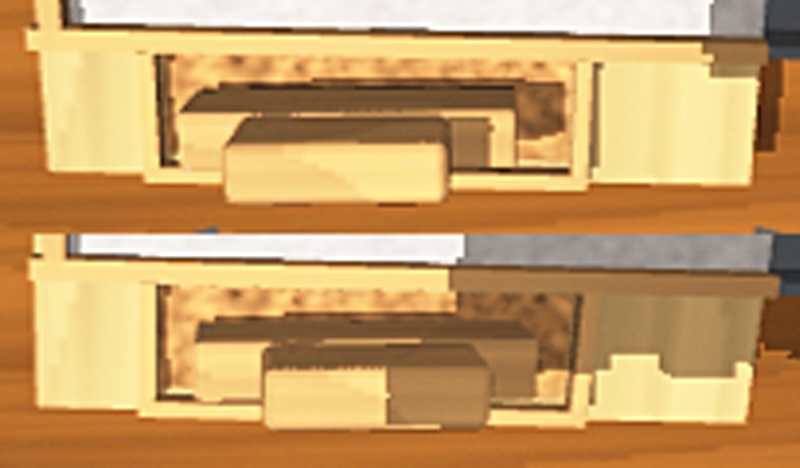

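```bash
python3 - <<'E'
from h import *
c1=load('b1')[1];c2=load('b2')[1]
W=np.array([[.113,-.14,.057],[.113,.13,.057],[-.113,-.14,.057],[-.113,.13,.057]])
O1=[(137.2,177.8),(326.9,181.2),(122.9,3.7),(340,7.5)];O2=[(202.7,162.05),(394.5,165.9)]
f=lambda v:np.r_[(proj(c1,frame(v[0],v[1],v[3],v[2],W))-O1).ravel(),(proj(c2,frame(v[0],v[1],v[3],v[2],W[:2]))-O2).ravel()]
r=least_squares(f,[.49,.215,-.04,0]);print(r.x.round(4),r.fun.round(1))
b=r.x
inv=lambda X:(X-[b[0],b[1],0])@Ro.from_euler('z',b[2]).as_matrix()
for p,q in zip([(187.4,201.7),(244.4,201.7),(187.4,217.05),(244.4,217.05)],[(262.4,184.1),(320.6,184.1),(262.4,200.3),(320.6,200.3)]):
    X=tri(c1,p,c2,q);print('rib',X.round(4),inv(X).round(4),onz(c1,p,.125).round(4),onz(c2,q,.125).round(4))
for c,n in((c1,'b1'),(c2,'b2')):
    im=load(n)[0];h=cv2.cvtColor(im,cv2.COLOR_RGB2HSV);m=((h[...,0]<12)&(h[...,1]>150)&(h[...,2]>150)).astype(np.uint8)
    k,l,st,ce=cv2.connectedComponentsWithStats(m)
    for s,cc in zip(st[1:],ce[1:]):
        X=inv(onz(c,cc,.053))
        if 40<s[4]<900 and abs(X[0])<.12 and -.14<X[1]<.26: print(n,s[4],X.round(3))
E
```

```text
[ 0.4983  0.2259 -0.0532  0.0035] [ 0.9  0.8 -1.4  0.5  0.1 -1.3 -0.2 -0.9  1.4  0.6 -0.8  0.6]
rib [0.6223 0.161  0.1182] [ 0.1273 -0.0582  0.1182] [0.6203 0.1626 0.125 ] [0.6203 0.1609 0.125 ]
rib [0.6242 0.234  0.1202] [0.1253 0.0148 0.1202] [0.6229 0.2343 0.125 ] [0.6226 0.233  0.125 ]
rib [0.6417 0.1603 0.1234] [ 0.1467 -0.0579  0.1234] [0.6408 0.1607 0.125 ] [0.6414 0.1603 0.125 ]
rib [0.6435 0.2334 0.1253] [0.1446 0.0152 0.1253] [0.6434 0.2333 0.125 ] [0.6438 0.2335 0.125 ]
b1 262 [-0.07   0.055  0.053]
b1 255 [-0.063 -0.031  0.053]
b1 302 [-0.058  0.015  0.053]
b1 277 [-0.007  0.057  0.053]
b1 267 [-0.004 -0.038  0.053]
b1 240 [ 0.045 -0.032  0.053]
b1 200 [0.06  0.019 0.053]
b1 207 [0.057 0.051 0.053]
b2 279 [-0.07   0.055  0.053]
b2 269 [-0.063 -0.031  0.053]
b2 319 [-0.058  0.015  0.053]
b2 303 [-0.007  0.057  0.053]
b2 282 [-0.004 -0.037  0.053]
b2 254 [ 0.045 -0.032  0.053]
b2 224 [0.057 0.051 0.053]
b2 217 [0.06  0.019 0.053]
```

Everything fits: board at (0.498, 0.226) with yaw −0.053, and the rib centre at (0.632, 0.197) with its top at 0.125 m. I'm picking the scraper next.

```bash
cat >> plan.py <<'E'
B=(.4983,.2259,-.0532)
bd=lambda x,y:(frame(B[0],B[1],0,B[2],[x,y,0])[0][:2]).tolist()
E
python3 - <<'E'
from plan import *
y0=-.04-np.pi/2
go([('above',[.632,.197,.17],0,y0),('down',[.632,.197,.112],0,y0),('lift',[.632,.197,.18],0,y0),('turn',[*bd(.03,-.095),.18],0,B[2])])
E
```

```text
above 1/4 pos [0.026, 0.029, -0.125] dr [0.0, 0.0, -0.79] tcp [0.601 0.162 0.301] q [ 0.14  0.49  1.09 -0.    1.56 -1.  ] err 0.0
above 2/4 pos [0.026, 0.03, -0.125] dr [0.0, 0.0, -0.79] tcp [0.611 0.174 0.251] q [ 0.16  0.54  1.15  0.    1.46 -0.59] err 0.0
above 3/4 pos [0.026, 0.029, -0.125] dr [0.0, 0.0, -0.79] tcp [0.621 0.185 0.201] q [ 0.17  0.59  1.19  0.    1.36 -0.18] err 0.0
above 4/4 pos [0.027, 0.03, -0.125] dr [0.0, 0.0, -0.784] tcp [0.632 0.197 0.151] q [0.19 0.65 1.21 0.   1.27 0.23] err 0.0
down 1/1 pos [0.0, 0.0, -0.145] dr [0.0, 0.0, 0.0] tcp [0.632 0.197 0.093] q [0.19 0.71 1.28 0.   1.15 0.23] err 0.0
lift 1/1 pos [0.0, 0.0, 0.17] dr [0.0, 0.0, 0.0] tcp [0.632 0.197 0.161] q [0.19 0.65 1.2  0.   1.3  0.23] err 0.0
turn 1/4 pos [-0.068, -0.042, 0.0] dr [0.0, 0.0, 0.78] tcp [0.605 0.18  0.161] q [ 0.17  0.59  1.31  0.    1.25 -0.18] err 0.0
turn 2/4 pos [-0.068, -0.042, 0.0] dr [0.0, 0.0, 0.78] tcp [0.578 0.164 0.161] q [ 0.15  0.53  1.4   0.    1.2  -0.59] err 0.0
turn 3/4 pos [-0.068, -0.043, 0.0] dr [0.0, 0.0, 0.78] tcp [0.551 0.146 0.161] q [ 0.13  0.48  1.5  -0.    1.17 -1.  ] err 0.0
turn 4/4 pos [-0.068, -0.042, 0.0] dr [0.0, 0.0, 0.775] tcp [0.523 0.13  0.161] q [ 0.1   0.43  1.58 -0.    1.13 -1.42] err 0.0
```

Request:
{"method": "apply_moves", "body": {
  "delta_pos": [
    [0.026,0.029,-0.125],
    [0.026,0.029,-0.125],
    [0.026,0.029,-0.125],
    [0.026,0.029,-0.125],
    [0.026,0.029,-0.125]
  ],
  "dr": [
    [0,0,-0.79],
    [0,0,-0.79],
    [0,0,-0.79],
    [0,0,-0.79],
    [0,0,-0.79]
  ],
  "jaw": [0.55,0.55,0.55,0.55,0.55]
}}

```text
time: 28.95
tool_pos: [0.6009, 0.1625, 0.3018]
tool_rot: [3.14, 0.0, 2.716]
contact_force: [1.0, 0.7, -0.2]
opening: 0.0504
grip_force: 0.0
```

Request:
{"method": "apply_moves", "body": {
  "delta_pos": [
    [0.026,0.03,-0.125],
    [0.026,0.03,-0.125],
    [0.026,0.03,-0.125],
    [0.026,0.03,-0.125],
    [0.026,0.03,-0.125]
  ],
  "dr": [
    [0,0,-0.79],
    [0,0,-0.79],
    [0,0,-0.79],
    [0,0,-0.79],
    [0,0,-0.79]
  ],
  "jaw": [0.55,0.55,0.55,0.55,0.55]
}}

```text
time: 29.37
tool_pos: [0.6117, 0.1741, 0.2525]
tool_rot: [3.139, 0.001, 2.323]
contact_force: [1.2, -0.1, 0.4]
opening: 0.0506
grip_force: 0.0
```

Request:
{"method": "apply_moves", "body": {
  "delta_pos": [
    [0.026,0.029,-0.125],
    [0.026,0.029,-0.125],
    [0.026,0.029,-0.125],
    [0.026,0.029,-0.125],
    [0.026,0.029,-0.125]
  ],
  "dr": [
    [0,0,-0.79],
    [0,0,-0.79],
    [0,0,-0.79],
    [0,0,-0.79],
    [0,0,-0.79]
  ],
  "jaw": [0.55,0.55,0.55,0.55,0.55]
}}

```text
time: 29.78
tool_pos: [0.6223, 0.1855, 0.2029]
tool_rot: [3.138, 0.001, 1.928]
contact_force: [0.7, 0.7, -0.2]
opening: 0.0505
grip_force: 0.0
```

Request:
{"method": "apply_moves", "body": {
  "delta_pos": [
    [0.027,0.03,-0.125],
    [0.027,0.03,-0.125],
    [0.027,0.03,-0.125],
    [0.027,0.03,-0.125],
    [0.027,0.03,-0.125],
    [0.027,0.03,-0.125],
    [0.027,0.03,-0.125]
  ],
  "dr": [
    [0,0,-0.784],
    [0,0,-0.784],
    [0,0,-0.784],
    [0,0,-0.784],
    [0,0,-0.784],
    [0,0,-0.784],
    [0,0,-0.784]
  ],
  "jaw": [0.55,0.55,0.55,0.55,0.55,0.55,0.55]
}}

```text
time: 30.37
tool_pos: [0.633, 0.1974, 0.1529]
tool_rot: [3.138, -0.0, 1.535]
contact_force: [0.1, 0.2, -0.5]
opening: 0.0508
grip_force: 0.0
```

Request:
{"method": "apply_moves", "body": {
  "delta_pos": [
    [0,0,-0.03],
    [0,0,-0.06],
    [0,0,-0.09],
    [0,0,-0.115],
    [0,0,-0.135],
    [0,0,-0.145],
    [0,0,-0.145],
    [0,0,-0.145]
  ],
  "dr": [
    [0,0,0],
    [0,0,0],
    [0,0,0],
    [0,0,0],
    [0,0,0],
    [0,0,0],
    [0,0,0],
    [0,0,0]
  ],
  "jaw": [0.55,0.55,0.55,0.55,0.55,0.55,0.55,0.55]
}}

```text
time: 31.03
tool_pos: [0.6326, 0.1975, 0.0936]
tool_rot: [3.14, 0.0, 1.531]
contact_force: [-0.3, 0.4, 0.9]
opening: 0.0505
grip_force: 0.0
```

Request:
{"method": "apply_moves", "body": {
  "delta_pos": [
    [0,0,0],
    [0,0,0],
    [0,0,0],
    [0,0,0],
    [0,0,0],
    [0,0,0],
    [0,0,0],
    [0,0,0]
  ],
  "dr": [
    [0,0,0],
    [0,0,0],
    [0,0,0],
    [0,0,0],
    [0,0,0],
    [0,0,0],
    [0,0,0],
    [0,0,0]
  ],
  "jaw": [0.15,0.15,0.15,0.15,0.15,0.15,0.15,0.15],
  "force": 35
}}

```text
time: 31.7
tool_pos: [0.6326, 0.1975, 0.0938]
tool_rot: [3.14, 0.0, 1.531]
contact_force: [-0.5, 1.1, 1.6]
opening: 0.0217
grip_force: 34.9
```

Request:
{"method": "apply_moves", "body": {
  "delta_pos": [
    [0,0,0.02],
    [0,0,0.05],
    [0,0,0.09],
    [0,0,0.13],
    [0,0,0.17],
    [0,0,0.17]
  ],
  "dr": [
    [0,0,0],
    [0,0,0],
    [0,0,0],
    [0,0,0],
    [0,0,0],
    [0,0,0]
  ],
  "jaw": [0.15,0.15,0.15,0.15,0.15,0.15]
}}

```text
time: 32.2
tool_pos: [0.6344, 0.1979, 0.1664]
tool_rot: [3.133, -0.002, 1.531]
contact_force: [0.7, 0.5, 0.0]
opening: 0.0219
grip_force: 34.9
```

Request:
{"method": "apply_moves", "body": {
  "delta_pos": [
    [-0.02,-0.01,0],
    [-0.04,-0.02,0],
    [-0.06,-0.03,0],
    [-0.068,-0.042,0],
    [-0.068,-0.042,0],
    [-0.068,-0.042,0]
  ],
  "dr": [
    [0,0,0.2],
    [0,0,0.4],
    [0,0,0.6],
    [0,0,0.78],
    [0,0,0.78],
    [0,0,0.78]
  ],
  "jaw": [0.15,0.15,0.15,0.15,0.15,0.15]
}}

```text
time: 32.7
tool_pos: [0.6053, 0.1806, 0.1615]
tool_rot: [3.14, -0.0, 1.918]
contact_force: [0.5, 0.9, -0.5]
opening: 0.0216
grip_force: 34.9
```

Request:
{"method": "apply_moves", "body": {
  "delta_pos": [
    [-0.02,-0.01,0],
    [-0.04,-0.02,0],
    [-0.06,-0.03,0],
    [-0.068,-0.042,0],
    [-0.068,-0.042,0],
    [-0.068,-0.042,0]
  ],
  "dr": [
    [0,0,0.2],
    [0,0,0.4],
    [0,0,0.6],
    [0,0,0.78],
    [0,0,0.78],
    [0,0,0.78]
  ],
  "jaw": [0.15,0.15,0.15,0.15,0.15,0.15]
}}

```text
time: 33.2
tool_pos: [0.5785, 0.164, 0.1616]
tool_rot: [3.14, 0.0, 2.306]
contact_force: [0.2, -0.1, -1.2]
opening: 0.0214
grip_force: 34.9
```

Request:
{"method": "apply_moves", "body": {
  "delta_pos": [
    [-0.02,-0.01,0],
    [-0.04,-0.02,0],
    [-0.06,-0.03,0],
    [-0.068,-0.043,0],
    [-0.068,-0.043,0],
    [-0.068,-0.043,0]
  ],
  "dr": [
    [0,0,0.2],
    [0,0,0.4],
    [0,0,0.6],
    [0,0,0.78],
    [0,0,0.78],
    [0,0,0.78]
  ],
  "jaw": [0.15,0.15,0.15,0.15,0.15,0.15]
}}

```text
time: 33.7
tool_pos: [0.5515, 0.1469, 0.1617]
tool_rot: [3.14, 0.001, 2.695]
contact_force: [0.3, -0.2, -1.9]
opening: 0.0217
grip_force: 34.9
```

Request:
{"method": "apply_moves", "body": {
  "delta_pos": [
    [-0.02,-0.01,0],
    [-0.04,-0.02,0],
    [-0.06,-0.03,0],
    [-0.068,-0.042,0],
    [-0.068,-0.042,0],
    [-0.068,-0.042,0],
    [-0.068,-0.042,0]
  ],
  "dr": [
    [0,0,0.2],
    [0,0,0.4],
    [0,0,0.6],
    [0,0,0.775],
    [0,0,0.775],
    [0,0,0.775],
    [0,0,0.775]
  ],
  "jaw": [0.15,0.15,0.15,0.15,0.15,0.15,0.15]
}}

```text
time: 34.28
tool_pos: [0.5244, 0.1303, 0.1616]
tool_rot: [3.14, 0.001, 3.084]
contact_force: [0.2, -0.3, -1.8]
opening: 0.0218
grip_force: 34.9
```

```bash
python3 - <<'E'
from plan import *
z=.1135
go([('down',[*bd(.03,-.095),z],0,B[2]),('s1',[*bd(.03,-.01),z],0,B[2]),('s2',[*bd(.03,.07),z],0,B[2]),('s3',[*bd(.03,.15),z],0,B[2]),('up',[*bd(.03,.15),.16],0,B[2]),('back',[*bd(-.038,-.095),.16],0,B[2])])
im=eyes.read_camera('side');im2,c=shot('wrist','c1')
C=np.hstack([cv2.resize(im[180:384,150:354],(384,384)),cv2.resize(im2,(416,312))[:,:].copy() if 0 else cv2.copyMakeBorder(cv2.resize(im2,(416,312)),0,72,0,0,cv2.BORDER_CONSTANT)])
cv2.imwrite('pics/m5.png',C[:,:,::-1])
E
```

```text
down 1/1 pos [0.0, 0.0, -0.166] dr [0.0, 0.0, 0.0] tcp [0.523 0.13  0.095] q [ 0.1   0.51  1.66 -0.    0.97 -1.42] err 0.0
s1 1/1 pos [0.011, 0.212, 0.0] dr [0.0, 0.0, 0.0] tcp [0.528 0.214 0.095] q [ 0.25  0.55  1.57 -0.    1.01 -1.27] err 0.0
s2 1/1 pos [0.011, 0.2, 0.0] dr [0.0, 0.0, 0.0] tcp [0.532 0.294 0.095] q [ 0.38  0.61  1.46 -0.    1.07 -1.14] err 0.0
s3 1/1 pos [0.01, 0.199, 0.0] dr [0.0, 0.0, 0.0] tcp [0.536 0.374 0.095] q [ 0.49  0.69  1.31 -0.    1.14 -1.03] err 0.0
up 1/1 pos [0.0, 0.0, 0.116] dr [0.0, 0.0, 0.0] tcp [0.536 0.374 0.141] q [ 0.49  0.65  1.26 -0.    1.24 -1.03] err 0.0
back 1/1 pos [-0.202, -0.602, 0.0] dr [0.0, 0.0, 0.0] tcp [0.455 0.133 0.141] q [ 0.12  0.34  1.78 -0.    1.01 -1.39] err 0.0
```

View pics/m5.png

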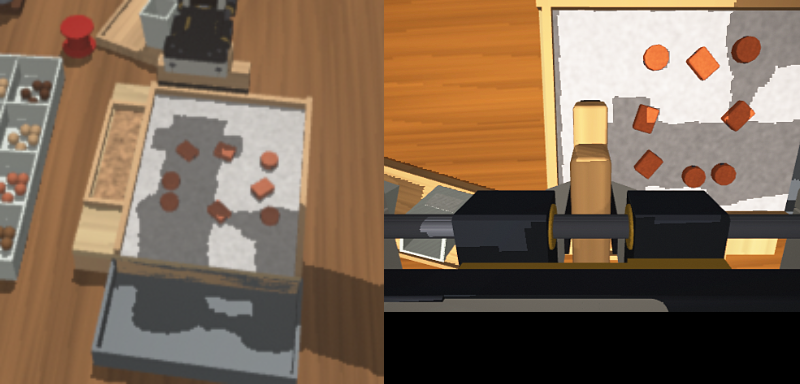

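The scraper is held squarely and all 8 beads are ahead of it. Sweeping lane 1.

Request:
{"method": "apply_moves", "body": {
  "delta_pos": [
    [0,0,-0.04],
    [0,0,-0.08],
    [0,0,-0.11],
    [0,0,-0.135],
    [0,0,-0.155],
    [0,0,-0.166],
    [0,0,-0.166],
    [0,0,-0.166]
  ],
  "dr": [
    [0,0,0],
    [0,0,0],
    [0,0,0],
    [0,0,0],
    [0,0,0],
    [0,0,0],
    [0,0,0],
    [0,0,0]
  ],
  "jaw": [0.15,0.15,0.15,0.15,0.15,0.15,0.15,0.15]
}}

```text
time: 35.05
tool_pos: [0.524, 0.1299, 0.0954]
tool_rot: [3.14, 0.001, 3.088]
contact_force: [0.4, 0.6, -1.8]
opening: 0.0216
grip_force: 35.0
```

Request:
{"method": "apply_moves", "body": {
  "delta_pos": [
    [0.001,0.026,0],
    [0.003,0.053,0],
    [0.004,0.08,0],
    [0.005,0.106,0],
    [0.007,0.133,0],
    [0.008,0.16,0],
    [0.01,0.186,0],
    [0.011,0.212,0]
  ],
  "dr": [
    [0,0,0],
    [0,0,0],
    [0,0,0],
    [0,0,0],
    [0,0,0],
    [0,0,0],
    [0,0,0],
    [0,0,0]
  ],
  "jaw": [0.15,0.15,0.15,0.15,0.15,0.15,0.15,0.15]
}}

```text
time: 35.72
tool_pos: [0.5281, 0.216, 0.0951]
tool_rot: [3.14, 0.0, 3.089]
contact_force: [-0.3, -0.1, -1.1]
opening: 0.0217
grip_force: 35.0
```

Request:
{"method": "apply_moves", "body": {
  "delta_pos": [
    [0.001,0.025,0],
    [0.003,0.05,0],
    [0.004,0.075,0],
    [0.005,0.1,0],
    [0.007,0.125,0],
    [0.008,0.15,0],
    [0.01,0.175,0],
    [0.011,0.2,0]
  ],
  "dr": [
    [0,0,0],
    [0,0,0],
    [0,0,0],
    [0,0,0],
    [0,0,0],
    [0,0,0],
    [0,0,0],
    [0,0,0]
  ],
  "jaw": [0.15,0.15,0.15,0.15,0.15,0.15,0.15,0.15]
}}

```text
time: 36.38
tool_pos: [0.5326, 0.2957, 0.0951]
tool_rot: [3.14, 0.0, 3.088]
contact_force: [-0.3, -0.3, -2.0]
opening: 0.0217
grip_force: 35.0
```

Request:
{"method": "apply_moves", "body": {
  "delta_pos": [
    [0.001,0.025,0],
    [0.003,0.05,0],
    [0.004,0.075,0],
    [0.005,0.1,0],
    [0.007,0.125,0],
    [0.008,0.15,0],
    [0.01,0.175,0],
    [0.01,0.199,0]
  ],
  "dr": [
    [0,0,0],
    [0,0,0],
    [0,0,0],
    [0,0,0],
    [0,0,0],
    [0,0,0],
    [0,0,0],
    [0,0,0]
  ],
  "jaw": [0.15,0.15,0.15,0.15,0.15,0.15,0.15,0.15]
}}

```text
time: 37.05
tool_pos: [0.5366, 0.3753, 0.0951]
tool_rot: [3.14, 0.0, 3.088]
contact_force: [0.1, 0.3, -0.5]
opening: 0.0218
grip_force: 35.0
```

Request:
{"method": "apply_moves", "body": {
  "delta_pos": [
    [0,0,0],
    [0,0,0],
    [0,0,0.03],
    [0,0,0.07],
    [0,0,0.116],
    [0,0,0.116],
    [0,0,0.116]
  ],
  "dr": [
    [0,0,0],
    [0,0,0],
    [0,0,0],
    [0,0,0],
    [0,0,0],
    [0,0,0],
    [0,0,0]
  ],
  "jaw": [0.15,0.15,0.15,0.15,0.15,0.15,0.15]
}}

```text
time: 37.63
tool_pos: [0.5373, 0.3741, 0.1432]
tool_rot: [3.139, 0.003, 3.088]
contact_force: [0.4, 0.4, -2.0]
opening: 0.0221
grip_force: 35.0
```

Request:
{"method": "apply_moves", "body": {
  "delta_pos": [
    [-0.202,-0.602,0],
    [-0.202,-0.602,0],
    [-0.202,-0.602,0],
    [-0.202,-0.602,0],
    [-0.202,-0.602,0],
    [-0.202,-0.602,0],
    [-0.202,-0.602,0],
    [-0.202,-0.602,0]
  ],
  "dr": [
    [0,0,0],
    [0,0,0],
    [0,0,0],
    [0,0,0],
    [0,0,0],
    [0,0,0],
    [0,0,0],
    [0,0,0]
  ],
  "jaw": [0.15,0.15,0.15,0.15,0.15,0.15,0.15,0.15]
}}

```text
time: 38.3
tool_pos: [0.4545, 0.1313, 0.1411]
tool_rot: [3.141, -0.002, 3.084]
contact_force: [-0.4, 0.1, -0.9]
opening: 0.0219
grip_force: 35.0
```

```bash
cat >> plan.py <<'E'
def beads(n,z=.053,fn=None):
    im,c=shot(n,fn or 'tmp'); h=cv2.cvtColor(im,cv2.COLOR_RGB2HSV); m=((h[...,0]<14)&(h[...,1]>125)&(h[...,2]>70)).astype(np.uint8)
    k,l,st,ce=cv2.connectedComponentsWithStats(m)
    for s,cc in zip(st[1:],ce[1:]):
        X=(onz(c,cc,z)-[B[0],B[1],0])@Ro.from_euler('z',B[2]).as_matrix()
        if s[4]>12 and abs(X[0])<.125 and -.15<X[1]<.28: print(n,s[4],X[:2].round(3), 'px',cc.round(0), 'tray',((onz(c,cc,.012)-[B[0],B[1],0])@Ro.from_euler('z',B[2]).as_matrix())[:2].round(3) if X[1]>.1 else '')
E
python3 - <<'E'
from plan import *
beads('wrist',fn='d1');beads('side',fn='d1s')
z=.1135
go([('down',[*bd(-.038,-.095),z],0,B[2]),('s1',[*bd(-.038,-.01),z],0,B[2]),('s2',[*bd(-.038,.07),z],0,B[2]),('s3',[*bd(-.038,.15),z],0,B[2]),('up',[*bd(-.038,.15),.16],0,B[2]),('back',[*bd(0,-.095),.2],0,B[2])],False)
E
```

```text
wrist 870 [-0.07   0.054] px [449. 154.] tray 
wrist 752 [-0.063 -0.031] px [338. 163.] tray 
wrist 908 [-0.058  0.015] px [396. 170.] tray 
side 25 [-0.074  0.058] px [295. 295.] tray 
side 17 [-0.12   0.059] px [314. 298.] tray 
side 73 [0.032 0.17 ] px [243. 332.] tray [0.036 0.147]
side 137 [0.051 0.19 ] px [233. 340.] tray [0.056 0.168]
side 66 [-0.007  0.172] px [260. 335.] tray [-0.004  0.149]
side 86 [-0.02   0.195] px [265. 346.] tray [-0.018  0.173]
side 16 [-0.123  0.256] px [312. 379.] tray [-0.125  0.237]
down 1/1 pos [0.0, 0.0, -0.116] dr [0.0, 0.0, 0.0] tcp [0.455 0.133 0.095] q [ 0.12  0.41  1.84 -0.    0.89 -1.39] err 0.0
s1 1/1 pos [0.011, 0.212, 0.0] dr [0.0, 0.0, 0.0] tcp [0.46  0.218 0.095] q [ 0.29  0.46  1.75 -0.    0.93 -1.23] err 0.0
s2 1/1 pos [0.011, 0.2, 0.0] dr [0.0, 0.0, 0.0] tcp [0.464 0.298 0.095] q [ 0.43  0.53  1.63 -0.    0.99 -1.09] err 0.0
s3 1/1 pos [0.01, 0.199, 0.0] dr [0.0, 0.0, 0.0] tcp [0.468 0.378 0.095] q [ 0.55  0.6   1.48 -0.    1.06 -0.97] err 0.0
up 1/1 pos [0.0, 0.0, 0.116] dr [0.0, 0.0, 0.0] tcp [0.468 0.378 0.141] q [ 0.55  0.55  1.43 -0.    1.16 -0.97] err 0.0
back 1/1 pos [0.063, -0.616, 0.1] dr [0.0, 0.0, 0.0] tcp [0.493 0.131 0.181] q [ 0.11  0.36  1.63 -0.    1.15 -1.41] err 0.0
```

Five beads are in the tray and three remain at x ≈ −0.06. Sweeping lane 2.

Request:
{"method": "apply_moves", "body": {
  "delta_pos": [
    [0,0,-0.03],
    [0,0,-0.06],
    [0,0,-0.085],
    [0,0,-0.105],
    [0,0,-0.116],
    [0,0,-0.116],
    [0,0,-0.116],
    [0,0,-0.116]
  ],
  "dr": [
    [0,0,0],
    [0,0,0],
    [0,0,0],
    [0,0,0],
    [0,0,0],
    [0,0,0],
    [0,0,0],
    [0,0,0]
  ],
  "jaw": [0.15,0.15,0.15,0.15,0.15,0.15,0.15,0.15]
}}

```text
time: 39.07
tool_pos: [0.456, 0.1338, 0.0953]
tool_rot: [3.14, 0.001, 3.089]
contact_force: [-0.2, -0.2, -0.4]
opening: 0.0214
grip_force: 35.0
```

Request:
{"method": "apply_moves", "body": {
  "delta_pos": [
    [0.001,0.026,0],
    [0.003,0.053,0],
    [0.004,0.08,0],
    [0.005,0.106,0],
    [0.007,0.133,0],
    [0.008,0.16,0],
    [0.01,0.186,0],
    [0.011,0.212,0]
  ],
  "dr": [
    [0,0,0],
    [0,0,0],
    [0,0,0],
    [0,0,0],
    [0,0,0],
    [0,0,0],
    [0,0,0],
    [0,0,0]
  ],
  "jaw": [0.15,0.15,0.15,0.15,0.15,0.15,0.15,0.15]
}}

```text
time: 39.73
tool_pos: [0.4601, 0.2195, 0.0951]
tool_rot: [3.14, 0.0, 3.089]
contact_force: [-0.5, -0.0, -0.9]
opening: 0.0218
grip_force: 35.0
```

Request:
{"method": "apply_moves", "body": {
  "delta_pos": [
    [0.001,0.025,0],
    [0.003,0.05,0],
    [0.004,0.075,0],
    [0.005,0.1,0],
    [0.007,0.125,0],
    [0.008,0.15,0],
    [0.01,0.175,0],
    [0.011,0.2,0]
  ],
  "dr": [
    [0,0,0],
    [0,0,0],
    [0,0,0],
    [0,0,0],
    [0,0,0],
    [0,0,0],
    [0,0,0],
    [0,0,0]
  ],
  "jaw": [0.15,0.15,0.15,0.15,0.15,0.15,0.15,0.15]
}}

```text
time: 40.4
tool_pos: [0.4646, 0.2993, 0.0951]
tool_rot: [3.14, 0.0, 3.088]
contact_force: [0.1, -0.6, -0.3]
opening: 0.0219
grip_force: 35.0
```

Request:
{"method": "apply_moves", "body": {
  "delta_pos": [
    [0.001,0.025,0],
    [0.003,0.05,0],
    [0.004,0.075,0],
    [0.005,0.1,0],
    [0.007,0.125,0],
    [0.008,0.15,0],
    [0.01,0.175,0],
    [0.01,0.199,0]
  ],
  "dr": [
    [0,0,0],
    [0,0,0],
    [0,0,0],
    [0,0,0],
    [0,0,0],
    [0,0,0],
    [0,0,0],
    [0,0,0]
  ],
  "jaw": [0.15,0.15,0.15,0.15,0.15,0.15,0.15,0.15]
}}

```text
time: 41.07
tool_pos: [0.4686, 0.3789, 0.0951]
tool_rot: [3.14, 0.0, 3.088]
contact_force: [-0.1, -0.7, -0.3]
opening: 0.0218
grip_force: 35.0
```

Request:
{"method": "apply_moves", "body": {
  "delta_pos": [
    [0,0,0],
    [0,0,0],
    [0,0,0.03],
    [0,0,0.07],
    [0,0,0.116],
    [0,0,0.116],
    [0,0,0.116]
  ],
  "dr": [
    [0,0,0],
    [0,0,0],
    [0,0,0],
    [0,0,0],
    [0,0,0],
    [0,0,0],
    [0,0,0]
  ],
  "jaw": [0.15,0.15,0.15,0.15,0.15,0.15,0.15]
}}

```text
time: 41.65
tool_pos: [0.469, 0.3777, 0.1422]
tool_rot: [3.139, 0.002, 3.088]
contact_force: [-0.8, 0.1, -1.5]
opening: 0.0215
grip_force: 35.0
```

Request:
{"method": "apply_moves", "body": {
  "delta_pos": [
    [0.063,-0.616,0.1],
    [0.063,-0.616,0.1],
    [0.063,-0.616,0.1],
    [0.063,-0.616,0.1],
    [0.063,-0.616,0.1],
    [0.063,-0.616,0.1],
    [0.063,-0.616,0.1],
    [0.063,-0.616,0.1]
  ],
  "dr": [
    [0,0,0],
    [0,0,0],
    [0,0,0],
    [0,0,0],
    [0,0,0],
    [0,0,0],
    [0,0,0],
    [0,0,0]
  ],
  "jaw": [0.15,0.15,0.15,0.15,0.15,0.15,0.15,0.15]
}}

```text
time: 42.32
tool_pos: [0.4936, 0.1292, 0.1808]
tool_rot: [3.141, -0.001, 3.084]
contact_force: [-0.1, 0.8, -0.9]
opening: 0.0216
grip_force: 35.0
```

```bash
python3 - <<'E'
from plan import *
beads('wrist',fn='d2');beads('side',fn='d2s')
z=.1135
go([('down',[*bd(-.038,-.095),z],0,B[2]),('s3',[*bd(-.038,.15),z],0,B[2]),('up',[*bd(-.038,.15),.16],0,B[2]),('back',[*bd(0,-.095),.2],0,B[2])])
im=load('d2s')[0];im2=load('d2')[0]
C=np.hstack([cv2.resize(im[180:384,150:354],(384,384)),cv2.copyMakeBorder(cv2.resize(im2,(416,312)),0,72,0,0,cv2.BORDER_CONSTANT)])
cv2.imwrite('pics/m6.png',C[:,:,::-1])
go([('home',[*bd(0,-.095),.2],0,B[2]),('back',[.632,.197,.18],0,-.04-np.pi/2),('set',[.632,.197,.1125],0,-.04-np.pi/2),('up',[.632,.197,.2],0,-.04-np.pi/2)],False)
E
```

```text
wrist 62 [-0.046  0.128] px [510. 129.] tray [-0.042  0.16 ]
wrist 332 [-0.018  0.131] px [506. 161.] tray [-0.009  0.163]
wrist 825 [0.039 0.137] px [499. 219.] tray [0.055 0.17 ]
side 21 [-0.119  0.027] px [315. 286.] tray 
side 19 [-0.119  0.061] px [314. 298.] tray 
side 67 [0.032 0.171] px [243. 333.] tray [0.036 0.148]
side 50 [-0.046  0.168] px [278. 336.] tray [-0.045  0.145]
side 136 [0.052 0.191] px [232. 340.] tray [0.056 0.168]
side 77 [-0.007  0.172] px [260. 335.] tray [-0.004  0.149]
side 87 [-0.02   0.195] px [265. 346.] tray [-0.018  0.173]
side 74 [-0.052  0.194] px [280. 347.] tray [-0.052  0.172]
side 65 [-0.078  0.203] px [292. 353.] tray [-0.078  0.182]
side 16 [-0.123  0.256] px [312. 379.] tray [-0.126  0.237]
down 1/1 pos [0.0, 0.0, -0.116] dr [0.0, 0.0, 0.0] tcp [0.455 0.133 0.095] q [ 0.12  0.41  1.84 -0.    0.89 -1.39] err 0.0
s3 1/1 pos [0.032, 0.611, 0.0] dr [0.0, 0.0, 0.0] tcp [0.468 0.378 0.095] q [ 0.55  0.6   1.48 -0.    1.06 -0.97] err 0.0
up 1/1 pos [0.0, 0.0, 0.116] dr [0.0, 0.0, 0.0] tcp [0.468 0.378 0.141] q [ 0.55  0.55  1.43 -0.    1.16 -0.97]
[... 294 characters left out ...]
0.0, 0.0, -0.78] tcp [0.528 0.148 0.176] q [ 0.13  0.43  1.54 -0.    1.18 -0.99] err 0.0
back 2/4 pos [0.087, 0.041, -0.013] dr [0.0, 0.0, -0.78] tcp [0.563 0.164 0.171] q [ 0.15  0.5   1.43  0.    1.21 -0.58] err 0.0
back 3/4 pos [0.086, 0.041, -0.012] dr [0.0, 0.0, -0.78] tcp [0.597 0.18  0.166] q [ 0.17  0.57  1.32  0.    1.25 -0.18] err 0.0
back 4/4 pos [0.087, 0.042, -0.013] dr [0.0, 0.0, -0.775] tcp [0.632 0.197 0.161] q [0.19 0.65 1.2  0.   1.3  0.23] err 0.0
set 1/1 pos [0.0, 0.0, -0.169] dr [0.0, 0.0, 0.0] tcp [0.632 0.197 0.093] q [0.19 0.71 1.28 0.   1.16 0.23] err 0.0
up 1/1 pos [0.0, 0.0, 0.219] dr [0.0, 0.0, 0.0] tcp [0.632 0.197 0.181] q [0.19 0.63 1.17 0.   1.34 0.23] err 0.0
```

View pics/m6.png

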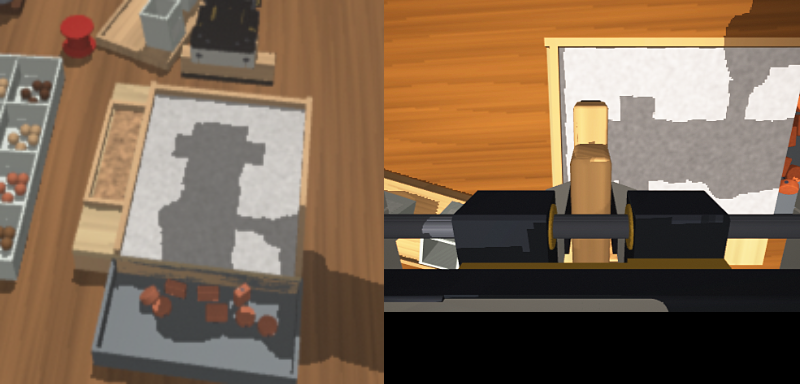

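The plate is clear: all 8 beads lie in the tray (pixels 150–267, 287–325 in the left panel). I'm putting the scraper back where it was picked up.

Request:
{"method": "apply_moves", "body": {
  "delta_pos": [
    [0.02,0.01,0],
    [0.045,0.02,-0.01],
    [0.07,0.03,-0.012],
    [0.087,0.041,-0.012],
    [0.087,0.041,-0.012],
    [0.087,0.041,-0.012]
  ],
  "dr": [
    [0,0,-0.2],
    [0,0,-0.4],
    [0,0,-0.6],
    [0,0,-0.78],
    [0,0,-0.78],
    [0,0,-0.78]
  ],
  "jaw": [0.15,0.15,0.15,0.15,0.15,0.15]
}}

```text
time: 42.92
tool_pos: [0.5277, 0.1494, 0.1757]
tool_rot: [3.141, -0.002, 2.704]
contact_force: [-0.1, 0.1, -1.3]
opening: 0.0221
grip_force: 35.0
```

Request:
{"method": "apply_moves", "body": {
  "delta_pos": [
    [0.02,0.01,0],
    [0.045,0.02,-0.01],
    [0.07,0.03,-0.012],
    [0.087,0.041,-0.013],
    [0.087,0.041,-0.013],
    [0.087,0.041,-0.013]
  ],
  "dr": [
    [0,0,-0.2],
    [0,0,-0.4],
    [0,0,-0.6],
    [0,0,-0.78],
    [0,0,-0.78],
    [0,0,-0.78]
  ],
  "jaw": [0.15,0.15,0.15,0.15,0.15,0.15]
}}

```text
time: 43.42
tool_pos: [0.5624, 0.1647, 0.1711]
tool_rot: [3.142, -0.001, 2.314]
contact_force: [0.1, 0.5, -0.6]
opening: 0.0217
grip_force: 35.0
```

Request:
{"method": "apply_moves", "body": {
  "delta_pos": [
    [0.02,0.01,0],
    [0.045,0.02,-0.01],
    [0.07,0.03,-0.012],
    [0.086,0.041,-0.012],
    [0.086,0.041,-0.012],
    [0.086,0.041,-0.012]
  ],
  "dr": [
    [0,0,-0.2],
    [0,0,-0.4],
    [0,0,-0.6],
    [0,0,-0.78],
    [0,0,-0.78],
    [0,0,-0.78]
  ],
  "jaw": [0.15,0.15,0.15,0.15,0.15,0.15]
}}

```text
time: 43.92
tool_pos: [0.5969, 0.1806, 0.1665]
tool_rot: [3.141, 0.0, 1.924]
contact_force: [-0.1, 0.4, -1.0]
opening: 0.0219
grip_force: 35.0
```

Request:
{"method": "apply_moves", "body": {
  "delta_pos": [
    [0.02,0.01,0],
    [0.045,0.02,-0.01],
    [0.07,0.03,-0.012],
    [0.087,0.042,-0.013],
    [0.087,0.042,-0.013],
    [0.087,0.042,-0.013],
    [0.087,0.042,-0.013]
  ],
  "dr": [
    [0,0,-0.2],
    [0,0,-0.4],
    [0,0,-0.6],
    [0,0,-0.775],
    [0,0,-0.775],
    [0,0,-0.775],
    [0,0,-0.775]
  ],
  "jaw": [0.15,0.15,0.15,0.15,0.15,0.15,0.15]
}}

```text
time: 44.5
tool_pos: [0.6317, 0.1971, 0.1616]
tool_rot: [3.141, 0.0, 1.535]
contact_force: [0.0, -0.4, -1.5]
opening: 0.0216
grip_force: 35.0
```

```bash
python3 - <<'E'
from plan import *
s=telemetry.observe();print(s['tool_pos'],s['tool_rot'])
im,c=shot('side','e1');im2,c2=shot('wrist','e1w')
C=np.hstack([cv2.resize(im[120:324,150:354],(400,400)),cv2.copyMakeBorder(cv2.resize(im2,(400,300)),0,100,0,0,cv2.BORDER_CONSTANT)])
cv2.imwrite('pics/m7.png',C[:,:,::-1])
# wood mask edges of scraper bottom in side view: predicted corners if held as picked
P=box((.06,.011,.022)); P=frame(s['tool_pos'][0],s['tool_pos'][1],s['tool_pos'][2]-.0938+.045+.022,-.04+np.pi/2,P)
print(proj(c,P).round(0).tolist())
E
```

```text
[0.63165592 0.19712769 0.16162448] [3.14111525e+00 4.18753557e-04 1.53539303e+00]
[[211.0, 224.0], [210.0, 212.0], [220.0, 225.0], [219.0, 213.0], [202.0, 263.0], [201.0, 251.0], [212.0, 264.0], [211.0, 252.0]]
```

Request:
{"method": "apply_moves", "body": {
  "delta_pos": [
    [0,0,-0.03],
    [0,0,-0.06],
    [0,0,-0.09],
    [0,0,-0.115],
    [0,0,-0.135],
    [0,0,-0.15],
    [0,0,-0.16],
    [0,0,-0.165]
  ],
  "dr": [
    [0,0,0],
    [0,0,0],
    [0,0,0],
    [0,0,0],
    [0,0,0],
    [0,0,0],
    [0,0,0],
    [0,0,0]
  ],
  "jaw": [0.15,0.15,0.15,0.15,0.15,0.15,0.15,0.15]
}}

```text
time: 45.27
tool_pos: [0.6324, 0.1974, 0.0951]
tool_rot: [3.141, 0.0, 1.531]
contact_force: [-0.8, -0.3, -0.3]
opening: 0.0216
grip_force: 35.0
```

Request:
{"method": "apply_moves", "body": {
  "delta_pos": [
    [0,0,-0.002],
    [0,0,-0.004],
    [0,0,-0.005],
    [0,0,-0.005],
    [0,0,-0.005]
  ],
  "dr": [
    [0,0,0],
    [0,0,0],
    [0,0,0],
    [0,0,0],
    [0,0,0]
  ],
  "jaw": [0.15,0.15,0.15,0.15,0.15]
}}

```text
time: 45.68
tool_pos: [0.6326, 0.1975, 0.0938]
tool_rot: [3.14, -0.0, 1.531]
contact_force: [-0.5, 0.1, -1.8]
opening: 0.0219
grip_force: 35.0
```

Request:
{"method": "apply_moves", "body": {
  "delta_pos": [
    [0,0,0],
    [0,0,0],
    [0,0,0],
    [0,0,0],
    [0,0,0],
    [0,0,0],
    [0,0,0],
    [0,0,0]
  ],
  "dr": [
    [0,0,0],
    [0,0,0],
    [0,0,0],
    [0,0,0],
    [0,0,0],
    [0,0,0],
    [0,0,0],
    [0,0,0]
  ],
  "jaw": [0.28,0.32,0.38,0.45,0.52,0.55,0.55,0.55],
  "force": 5
}}

```text
time: 46.35
tool_pos: [0.6325, 0.1975, 0.0935]
tool_rot: [3.14, 0.0, 1.531]
contact_force: [0.0, 0.6, 1.1]
opening: 0.05
grip_force: 0.0
```

Request:
{"method": "apply_moves", "body": {
  "delta_pos": [
    [0,0,0.03],
    [0,0,0.08],
    [0,0,0.15],
    [0,0,0.25],
    [0,0,0.35],
    [0,0,0.45],
    [0,0,0.5],
    [0,0,0.5]
  ],
  "dr": [
    [0,0,0],
    [0,0,0],
    [0,0,0],
    [0,0,0],
    [0,0,0],
    [0,0,0],
    [0,0,0],
    [0,0,0]
  ],
  "jaw": [0.55,0.55,0.55,0.55,0.55,0.55,0.55,0.55]
}}

```text
time: 47.02
tool_pos: [0.6342, 0.1979, 0.3015]
tool_rot: [3.128, -0.003, 1.531]
contact_force: [-0.4, 0.6, 0.4]
opening: 0.0502
grip_force: 0.0
```

Request:
{"method": "apply_moves", "body": {
  "delta_pos": [
    [-0.5,0.2,0.1],
    [-0.5,0.2,0.1],
    [-0.5,0.2,0.1],
    [-0.5,0.2,0.1],
    [-0.5,0.2,0.1],
    [-0.5,0.2,0.1],
    [-0.5,0.2,0.1],
    [-0.5,0.2,0.1]
  ],
  "dr": [
    [0,0,0],
    [0,0,0],
    [0,0,0],
    [0,0,0],
    [0,0,0],
    [0,0,0],
    [0,0,0],
    [0,0,0]
  ],
  "jaw": [0.55,0.55,0.55,0.55,0.55,0.55,0.55,0.55]
}}

```text
time: 47.68
tool_pos: [0.4326, 0.2775, 0.3338]
tool_rot: [3.139, 0.0, 1.532]
contact_force: [1.0, -0.6, 0.2]
opening: 0.0504
grip_force: 0.0
```

```bash
python3 - <<'E'
from plan import *
s=telemetry.observe();print(s['time'],s['tool_pos'])
im,c=shot('side','f1');t,ct=shot('top','f1t')
a=cv2.resize(im[95:385,160:345],(383,600));b=cv2.resize(t[150:280,100:405],(417,178))
b2=cv2.resize(t[160:265,245:405],(417,274))
C=np.zeros((600,800,3),np.uint8);C[:,:383]=a;C[:178,383:]=b;C[180:454,383:]=b2
cv2.imwrite('pics/m8.png',C[:,:,::-1])
m=[(whitemask(im),c),(whitemask(t),ct)]
R=(.5558,-.2463,-.379)
for n,x,y,w in(('A',.6,-.052,-.36),('B',.578,-.146,-.418),('D',.508,-.337,-.26)):
    v,e=fitbox(m,(.023,.023,.033),.045,x,y,w); print(n,v.round(3),round(e,2),'row xy',((np.array([v[0]-R[0],v[1]-R[1],0]))@Ro.from_euler('z',R[2]).as_matrix())[:2].round(3))
E
```

```text
47.6833 [0.43255728 0.27749459 0.33381765]
A [ 0.599 -0.052 -0.291] 0.2 row xy [-0.031  0.196]
B [ 0.578 -0.147 -0.381] 0.33 row xy [-0.016  0.1  ]
D [ 0.517 -0.344 -0.236] 0.29 row xy [-0.    -0.105]
```

View pics/m8.png

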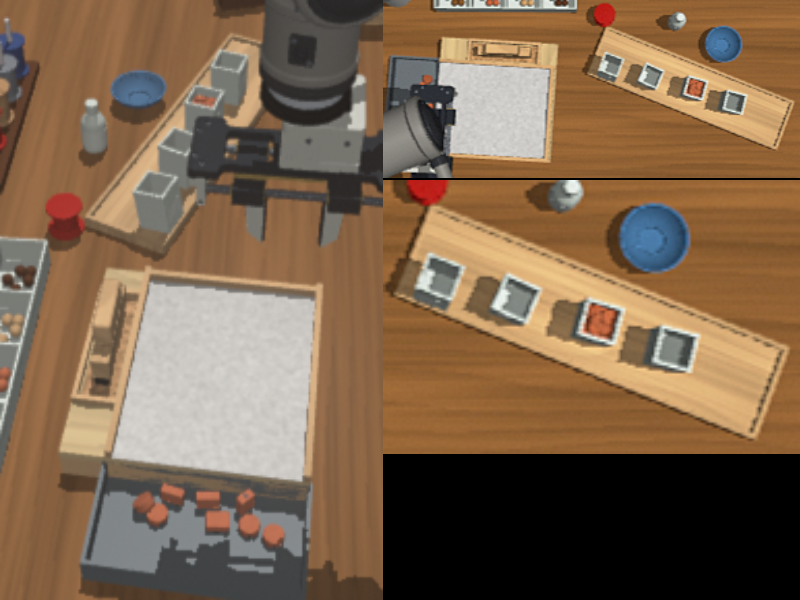

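All three jars are upright, the beads are in the tray and the scraper is in its rest. Jar A stands close to the near lip (row x −31 mm), so I'm easing it back towards the row's middle.

```bash
python3 - <<'E'
from plan import *
p,R=tgt([.432,.277,.352],0,-.04-np.pi/2); savec(p,Ro.from_matrix(R)); print(p,telemetry.observe()['tool_pos'])
yw=-.31; d=.02*np.array([np.cos(-.379),np.sin(-.379)]); J=np.array([.599,-.0525])
go([('mv',[*J,.2],0,yw),('down',[*J,.062],0,yw),('lift',[*J,.072],0,yw),('shift',[*(J+d),.072],0,yw),('set',[*(J+d),.062],0,yw),('up',[*(J+d),.22],0,yw),('away',[.45,.1,.35],0,yw)])
E
```

```text
[0.432 0.277 0.333] [0.43353262 0.27688147 0.33287528]
mv 1/3 pos [0.139, -0.275, -0.127] dr [0.0, 0.0, 0.87] tcp [0.488 0.167 0.282] q [ 0.18  0.29  1.45  0.    1.41 -0.21] err 0.0
mv 2/3 pos [0.139, -0.274, -0.126] dr [0.0, 0.0, 0.87] tcp [0.543 0.057 0.232] q [-0.03  0.38  1.46  0.    1.31 -0.86] err 0.0
mv 3/3 pos [0.139, -0.275, -0.127] dr [0.0, 0.0, 0.862] tcp [ 0.599 -0.053  0.181] q [-0.21  0.52  1.37  0.    1.25 -1.48] err 0.0
down 1/1 pos [0.0, 0.0, -0.345] dr [0.0, 0.0, 0.0] tcp [ 0.599 -0.053  0.043] q [-0.21  0.67  1.52  0.    0.95 -1.48] err 0.0
lift 1/1 pos [0.0, 0.0, 0.025] dr [0.0, 0.0, 0.0] tcp [ 0.599 -0.053  0.053] q [-0.21  0.65  1.52  0.    0.97 -1.48] err 0.0
shift 1/1 pos [0.047, -0.018, 0.0] dr [0.0, 0.0, 0.0] tcp [ 0.618 -0.06   0.053] q [-0.22  0.68  1.45  0.    1.   -1.48] err 0.0
set 1/1 pos [0.0, 0.0, -0.025] dr [0.0, 0.0, 0.0] tcp [ 0.618 -0.06   0.043] q [-0.22  0.7   1.46  0.    0.98 -1.48] err 0.0
up 1/1 pos [0.0, 0.0, 0.395] dr [0.0, 0.0, 0.0] tcp [ 0.618 -0.06   0.201] q [-0.22  0.54  1.28  0.    1.32 -1.48] err 0.0
away 1/1 pos [-0.419, 0.4, 0.325] dr [0.0, 0.0, 0.0] tcp [0.45  0.1   0.331] q [ 0.05  0.16  1.48  0.    1.5  -1.21] err 0.0
```

Request:
{"method": "apply_moves", "body": {
  "delta_pos": [
    [0.139,-0.275,-0.127],
    [0.139,-0.275,-0.127],
    [0.139,-0.275,-0.127],
    [0.139,-0.275,-0.127],
    [0.139,-0.275,-0.127],
    [0.139,-0.275,-0.127]
  ],
  "dr": [
    [0,0,0.87],
    [0,0,0.87],
    [0,0,0.87],
    [0,0,0.87],
    [0,0,0.87],
    [0,0,0.87]
  ],
  "jaw": [0.78,0.78,0.78,0.78,0.78,0.78]
}}

```text
time: 48.28
tool_pos: [0.489, 0.1659, 0.2814]
tool_rot: [-3.14, -0.001, 1.96]
contact_force: [-0.2, 0.2, 0.1]
opening: 0.0715
grip_force: 0.0
```

Request:
{"method": "apply_moves", "body": {
  "delta_pos": [
    [0.139,-0.274,-0.126],
    [0.139,-0.274,-0.126],
    [0.139,-0.274,-0.126],
    [0.139,-0.274,-0.126],
    [0.139,-0.274,-0.126],
    [0.139,-0.274,-0.126]
  ],
  "dr": [
    [0,0,0.87],
    [0,0,0.87],
    [0,0,0.87],
    [0,0,0.87],
    [0,0,0.87],
    [0,0,0.87]
  ],
  "jaw": [0.78,0.78,0.78,0.78,0.78,0.78]
}}

```text
time: 48.78
tool_pos: [0.5439, 0.0582, 0.2322]
tool_rot: [3.14, -0.001, 2.396]
contact_force: [-0.8, 0.8, -0.9]
opening: 0.0718
grip_force: 0.0
```

Request:
{"method": "apply_moves", "body": {
  "delta_pos": [
    [0.139,-0.275,-0.127],
    [0.139,-0.275,-0.127],
    [0.139,-0.275,-0.127],
    [0.139,-0.275,-0.127],
    [0.139,-0.275,-0.127],
    [0.139,-0.275,-0.127],
    [0.139,-0.275,-0.127],
    [0.139,-0.275,-0.127]
  ],
  "dr": [
    [0,0,0.862],
    [0,0,0.862],
    [0,0,0.862],
    [0,0,0.862],
    [0,0,0.862],
    [0,0,0.862],
    [0,0,0.862],
    [0,0,0.862]
  ],
  "jaw": [0.78,0.78,0.78,0.78,0.78,0.78,0.78,0.78]
}}

```text
time: 49.45
tool_pos: [0.5994, -0.0501, 0.1829]
tool_rot: [3.14, 0.002, 2.832]
contact_force: [0.5, 0.4, -0.9]
opening: 0.0718
grip_force: 0.0
```

Request:
{"method": "apply_moves", "body": {
  "delta_pos": [
    [0,0,-0.07],
    [0,0,-0.14],
    [0,0,-0.21],
    [0,0,-0.27],
    [0,0,-0.32],
    [0,0,-0.345],
    [0,0,-0.345],
    [0,0,-0.345]
  ],
  "dr": [
    [0,0,0],
    [0,0,0],
    [0,0,0],
    [0,0,0],
    [0,0,0],
    [0,0,0],
    [0,0,0],
    [0,0,0]
  ],
  "jaw": [0.78,0.78,0.78,0.78,0.78,0.78,0.78,0.78]
}}

```text
time: 50.12
tool_pos: [0.5997, -0.0515, 0.0444]
tool_rot: [3.14, 0.001, 2.832]
contact_force: [-0.9, -0.1, 0.6]
opening: 0.0718
grip_force: 0.0
```

Request:
{"method": "apply_moves", "body": {
  "delta_pos": [
    [0,0,0],
    [0,0,0],
    [0,0,0],
    [0,0,0],
    [0,0,0],
    [0,0,0],
    [0,0,0],
    [0,0,0]
  ],
  "dr": [
    [0,0,0],
    [0,0,0],
    [0,0,0],
    [0,0,0],
    [0,0,0],
    [0,0,0],
    [0,0,0],
    [0,0,0]
  ],
  "jaw": [0.65,0.6,0.55,0.45,0.4,0.4,0.4,0.4],
  "force": 15
}}

```text
time: 50.78
tool_pos: [0.5997, -0.0522, 0.0442]
tool_rot: [3.14, 0.001, 2.832]
contact_force: [-0.5, 0.2, 5.3]
opening: 0.0462
grip_force: 14.8
```

Request:
{"method": "apply_moves", "body": {
  "delta_pos": [
    [0,0,0.012],
    [0,0,0.025],
    [0.015,-0.006,0.025],
    [0.03,-0.012,0.025],
    [0.047,-0.018,0.025],
    [0.047,-0.018,0.025],
    [0.047,-0.018,0.015],
    [0.047,-0.018,0.008]
  ],
  "dr": [
    [0,0,0],
    [0,0,0],
    [0,0,0],
    [0,0,0],
    [0,0,0],
    [0,0,0],
    [0,0,0],
    [0,0,0]
  ],
  "jaw": [0.4,0.4,0.4,0.4,0.4,0.4,0.4,0.4]
}}

```text
time: 51.45
tool_pos: [0.6178, -0.0593, 0.046]
tool_rot: [3.14, -0.001, 2.832]
contact_force: [0.1, -0.2, -1.1]
opening: 0.046
grip_force: 14.8
```

Request:
{"method": "apply_moves", "body": {
  "delta_pos": [
    [0,0,-0.004],
    [0,0,-0.008],
    [0,0,-0.008],
    [0,0,-0.008]
  ],
  "dr": [
    [0,0,0],
    [0,0,0],
    [0,0,0],
    [0,0,0]
  ],
  "jaw": [0.4,0.4,0.4,0.4]
}}

```text
time: 51.78
tool_pos: [0.6176, -0.0591, 0.0442]
tool_rot: [3.141, -0.001, 2.832]
contact_force: [-2.6, 0.2, 5.7]
opening: 0.046
grip_force: 14.8
```

Request:
{"method": "apply_moves", "body": {
  "delta_pos": [
    [0,0,0],
    [0,0,0],
    [0,0,0],
    [0,0,0],
    [0,0,0],
    [0,0,0],
    [0,0,0],
    [0,0,0]
  ],
  "dr": [
    [0,0,0],
    [0,0,0],
    [0,0,0],
    [0,0,0],
    [0,0,0],
    [0,0,0],
    [0,0,0],
    [0,0,0]
  ],
  "jaw": [0.55,0.6,0.65,0.7,0.74,0.74,0.74,0.74]
}}

```text
time: 52.45
tool_pos: [0.6181, -0.0593, 0.0435]
tool_rot: [3.14, 0.0, 2.832]
contact_force: [-0.2, -0.6, -0.2]
opening: 0.0679
grip_force: 0.0
```

Request:
{"method": "apply_moves", "body": {
  "delta_pos": [
    [0,0,0.05],
    [0,0,0.12],
    [0,0,0.2],
    [0,0,0.3],
    [0,0,0.395],
    [0,0,0.395],
    [0,0,0.395]
  ],
  "dr": [
    [0,0,0],
    [0,0,0],
    [0,0,0],
    [0,0,0],
    [0,0,0],
    [0,0,0],
    [0,0,0]
  ],
  "jaw": [0.74,0.74,0.74,0.74,0.74,0.74,0.74]
}}

```text
time: 53.03
tool_pos: [0.6193, -0.0596, 0.2044]
tool_rot: [3.14, 0.006, 2.832]
contact_force: [0.3, 0.5, -0.5]
opening: 0.0679
grip_force: 0.0
```

Request:
{"method": "apply_moves", "body": {
  "delta_pos": [
    [-0.419,0.4,0.325],
    [-0.419,0.4,0.325],
    [-0.419,0.4,0.325],
    [-0.419,0.4,0.325],
    [-0.419,0.4,0.325],
    [-0.419,0.4,0.325],
    [-0.419,0.4,0.325],
    [-0.419,0.4,0.325]
  ],
  "dr": [
    [0,0,0],
    [0,0,0],
    [0,0,0],
    [0,0,0],
    [0,0,0],
    [0,0,0],
    [0,0,0],
    [0,0,0]
  ],
  "jaw": [0.74,0.74,0.74,0.74,0.74,0.74,0.74,0.74]
}}

```text
time: 53.7
tool_pos: [0.4491, 0.1025, 0.333]
tool_rot: [3.139, 0.002, 2.835]
contact_force: [0.8, -0.1, -0.2]
opening: 0.0683
grip_force: 0.0
```

```bash
python3 - <<'E'
from plan import *
im,c=shot('side','g1');t,ct=shot('top','g1t')
m=[(whitemask(im),c),(whitemask(t),ct)]
R=(.5558,-.2463,-.379)
for n,x,y,w in(('A',.618,-.06,-.31),('B',.578,-.146,-.418),('D',.508,-.337,-.26)):
    v,e=fitbox(m,(.023,.023,.033),.045,x,y,w); print(n,v.round(3),round(e,2),'row xy',((np.array([v[0]-R[0],v[1]-R[1],0]))@Ro.from_euler('z',R[2]).as_matrix())[:2].round(3))
    # lying hypotheses score
    print('  lying',[round(fitbox(m,h,.035,v[0],v[1],w)[1],2) for h in((.033,.023,.023),(.023,.033,.023))])
beads('side',fn='g2')
a=load('f1')[0].astype(int);d=np.abs(a-load('g2')[0]).sum(2)
print('scraper region change',(d[225:320,182:230]>90).sum(),'plate',(d[230:325,225:310]>90).sum())
E
```

```text
A [ 0.612 -0.059 -0.317] 0.09 row xy [-0.017  0.195]
  lying [np.float64(0.31), np.float64(0.23)]
B [ 0.557 -0.201 -0.194] 0.29 row xy [-0.015  0.042]
  lying [np.float64(0.4), np.float64(0.3)]
D [ 0.517 -0.344 -0.243] 0.47 row xy [-0.    -0.105]
  lying [np.float64(0.6), np.float64(0.54)]
side 13 [-0.121 -0.094] px [317. 247.] tray 
side 73 [0.032 0.17 ] px [243. 332.] tray [0.036 0.147]
side 48 [-0.046  0.169] px [278. 336.] tray [-0.045  0.146]
side 139 [0.051 0.191] px [233. 340.] tray [0.056 0.168]
side 75 [-0.007  0.172] px [260. 335.] tray [-0.005  0.149]
side 59 [-0.121  0.192] px [312. 350.] tray [-0.124  0.17 ]
side 91 [-0.02   0.195] px [265. 346.] tray [-0.018  0.173]
side 73 [-0.052  0.195] px [280. 348.] tray [-0.052  0.173]
side 80 [-0.078  0.202] px [292. 352.] tray [-0.078  0.181]
scraper region change 0 plate 2358
```

B's fit jumped, which could be the arm blocking the view or a knock. I'm moving the arm clear and re-measuring.

Request:
{"method": "apply_moves", "body": {
  "delta_pos": [
    [-0.2,0.6,0],
    [-0.2,0.6,0],
    [-0.2,0.6,0],
    [-0.2,0.6,0],
    [-0.2,0.6,0],
    [-0.2,0.6,0],
    [-0.2,0.6,0],
    [-0.2,0.6,0]
  ],
  "dr": [
    [0,0,0],
    [0,0,0],
    [0,0,0],
    [0,0,0],
    [0,0,0],
    [0,0,0],
    [0,0,0],
    [0,0,0]
  ],
  "jaw": [0.74,0.74,0.74,0.74,0.74,0.74,0.74,0.74]
}}

```text
time: 54.52
tool_pos: [0.3705, 0.3419, 0.3291]
tool_rot: [-3.14, -0.002, 2.835]
contact_force: [0.5, -0.6, 0.5]
opening: 0.0683
grip_force: 0.0
```

```bash
python3 - <<'E'
from plan import *
t,ct=shot('top','h1t'); im,c=shot('side','h1')
R=(.5558,-.2463,-.379)
m=[(whitemask(im),c),(whitemask(t),ct)]
for n,x,y,w in(('A',.618,-.06,-.31),('B',.578,-.146,-.418),('D',.515,-.34,-.26)):
    for mm,l in((m,'both'),(m[1:],'top'),(m[:1],'side')):
        v,e=fitbox(mm,(.023,.023,.033),.045,x,y,w); print(n,l,v.round(3),round(e,2),'row xy',((np.array([v[0]-R[0],v[1]-R[1],0]))@Ro.from_euler('z',R[2]).as_matrix())[:2].round(3))
d0=load('f1t')[0].astype(int)
d=(np.abs(d0-t).sum(2)>90); 
for n,x,y in(('A',.609,-.056),('B',.578,-.147),('full',.55,-.248),('D',.515,-.342)):
    p=proj(ct,[[x,y,.06]])[0].astype(int); print(n,p,d[p[1]-12:p[1]+12,p[0]-12:p[0]+12].sum())
E
```

```text
A both [ 0.613 -0.059 -0.316] 0.1 row xy [-0.017  0.195]
A top [ 0.613 -0.059 -0.323] 0.14 row xy [-0.016  0.195]
A side [ 0.612 -0.057 -0.277] 0.05 row xy [-0.018  0.196]
B both [ 0.557 -0.201 -0.214] 0.28 row xy [-0.015  0.042]
B top [ 0.578 -0.146 -0.418] 1.0 row xy [-0.016  0.101]
B side [ 0.556 -0.197 -0.295] 0.22 row xy [-0.018  0.046]
D both [ 0.517 -0.343 -0.185] 0.3 row xy [-0.    -0.104]
D top [ 0.517 -0.344 -0.226] 0.31 row xy [-0.    -0.105]
D side [ 0.517 -0.34  -0.179] 0.27 row xy [-0.002 -0.102]
A [266 195] 292
B [295 205] 391
full [326 214] 63
D [355 224] 0
```

B was knocked about 55 mm along the row towards the full jar. I'm bringing the wrist camera over to measure its pose numerically, since my picture budget is used up.

Request:
{"method": "apply_moves", "body": {
  "delta_pos": [
    [0.32,-0.68,-0.02],
    [0.32,-0.68,-0.02],
    [0.32,-0.68,-0.02],
    [0.32,-0.68,-0.02],
    [0.32,-0.68,-0.02],
    [0.32,-0.68,-0.02],
    [0.32,-0.68,-0.02],
    [0.32,-0.68,-0.02]
  ],
  "dr": [
    [0,0,-0.12],
    [0,0,-0.12],
    [0,0,-0.12],
    [0,0,-0.12],
    [0,0,-0.12],
    [0,0,-0.12],
    [0,0,-0.12],
    [0,0,-0.12]
  ],
  "jaw": [0.74,0.74,0.74,0.74,0.74,0.74,0.74,0.74]
}}

```text
time: 55.28
tool_pos: [0.5003, 0.0611, 0.3225]
tool_rot: [-3.14, 0.0, 2.763]
contact_force: [0.5, -0.2, -0.7]
opening: 0.068
grip_force: 0.0
```

Request:
{"method": "apply_moves", "body": {
  "delta_pos": [
    [0.31,-0.68,-0.02],
    [0.31,-0.68,-0.02],
    [0.31,-0.68,-0.02],
    [0.31,-0.68,-0.02],
    [0.31,-0.68,-0.02],
    [0.31,-0.68,-0.02],
    [0.31,-0.68,-0.02],
    [0.31,-0.68,-0.02]
  ],
  "dr": [
    [0,0,0],
    [0,0,0],
    [0,0,0],
    [0,0,0],
    [0,0,0],
    [0,0,0],
    [0,0,0],
    [0,0,0]
  ],
  "jaw": [0.74,0.74,0.74,0.74,0.74,0.74,0.74,0.74]
}}

```text
time: 55.95
tool_pos: [0.6224, -0.2114, 0.3126]
tool_rot: [-3.141, -0.002, 2.764]
contact_force: [0.7, 0.4, -0.7]
opening: 0.0679
grip_force: 0.0
```

Request:
{"method": "apply_moves", "body": {
  "delta_pos": [
    [0,0,0],
    [0,0,0],
    [0,0,0]
  ],
  "dr": [
    [0,0,0],
    [0,0,0],
    [0,0,0]
  ],
  "jaw": [0.74,0.74,0.74]
}}

```text
time: 56.2
tool_pos: [0.6219, -0.2027, 0.3158]
tool_rot: [3.14, -0.0, 2.772]
contact_force: [0.8, 0.0, 0.3]
opening: 0.068
grip_force: 0.0
```

```bash
python3 - <<'E'
from plan import *
im,c=shot('wrist','k1'); print(telemetry.observe()['tool_pos'])
Rr=(.5558,-.2463,-.379)
row=lambda X:((np.array([X[0]-Rr[0],X[1]-Rr[1],0]))@Ro.from_euler('z',Rr[2]).as_matrix())[:2].round(3)
# bright rims and red fill at mouth plane z=.078
h=cv2.cvtColor(im,cv2.COLOR_RGB2HSV)
red=((h[...,0]<14)&(h[...,1]>125)&(h[...,2]>70)).astype(np.uint8)
k,l,st,ce=cv2.connectedComponentsWithStats(red)
for s,cc in zip(st[1:],ce[1:]):
    X=onz(c,cc,.07)
    if s[4]>200 and abs(row(X)[0])<.06: print('red',s[4],cc.round(),row(X))
w=whitemask(im); k,l,st,ce=cv2.connectedComponentsWithStats(w)
for i in range(1,k):
    s=st[i]; X=onz(c,ce[i],.045)
    if s[4]>150 and abs(row(X)[0])<.07 and abs(row(X)[1])<.26: print('white',s,row(X))
# downsampled text map of grey levels/ white vs not around B-full
p=proj(c,frame(*Rr[:2],.045,Rr[2],[[0,.06,0]]))[0].astype(int);print(p)
g=im[...,:].astype(int)
for y in range(40,165,4):
    print(''.join('#' if red[y,x] else ('W' if w[y,x] and g[y,x].mean()>200 else 'g' if w[y,x] else '.') for x in range(p[0]-110,min(511,p[0]+130),3)))
E
```

```text
[ 0.62200177 -0.20219968  0.3162234 ]
red 4840 [436.  99.] [-0.029  0.285]
red 927 [198. 116.] [-0.006 -0.004]
white [ 175   84   88   56 2435] [-0.014  0.031]
white [ 333   86   54   43 2056] [-0.018  0.201]
white [  93   97   62   45 2174] [-0.001 -0.105]
[250 119]
................................................................................
................................................................................
................................................................................
................................................................................
................................................................................
................................................................................
................................................................................
#.##..##..#..##..##.............................................................
................................................................................
................................................................................
......................
[... 1059 characters left out ...]
....................................................
W.............WWWWWWWWWWW.......................................................
................................................................................
................................................................................
................................................................................
................................................................................
................................................................................
................................................................................
...........................................#.###.##..###..###..................#
```

B is upright, mouth up, but it stands against the full jar, which hasn't moved. I'll grip B across the row and move it back to its gap.

```bash
python3 - <<'E'
from plan import *
im,c=load('k1'); S,cs=load('h1')
Rr=(.5558,-.2463,-.379)
row=lambda X:((np.array([X[0]-Rr[0],X[1]-Rr[1],0]))@Ro.from_euler('z',Rr[2]).as_matrix())[:2].round(3)
w=whitemask(im); w[:, :219]=0; w[:,300:]=0
L=cv2.connectedComponents(w)[1]; w=(L==L[105,240]).astype(np.uint8)
for z in(0.078,):
    r=cv2.minAreaRect(cv2.findNonZero(w)); bp=cv2.boxPoints(r); Q=np.array([onz(c,p,z) for p in bp]); print(r,Q.round(4).tolist(),Q.mean(0).round(4),row(Q.mean(0)),np.linalg.norm(np.diff(Q,axis=0),axis=1).round(4))
v,e=fitbox([(w,c)],(.023,.023,.033),.045,.556,-.198,-.37);print(v,e,row(v))
# commanded pose: settled measurement
s=telemetry.observe(); p0=[.45+.0-.08+.128+.124,.0,0]
tp,R=loadc(); tp=tp+np.array([-.08+.128+.124,.24-.272-.272,-.008-.008]); R=Ro.from_rotvec([0,0,-.06])*R; savec(tp,R); print(tp,s['tool_pos'])
b=np.array(v[:2]); yw=v[2]-np.pi/2; tg=frame(*Rr[:2],0,Rr[2],[[-.002,.098,0]])[0][:2]
go([('mv',[*b,.19],0,yw),('down',[*b,.062],0,yw),('lift',[*b,.072],0,yw),('shift',[*tg,.072],0,yw),('set',[*tg,.062],0,yw),('up',[*tg,.2],0,yw)])
E
```

```text
((239.56077575683594, 110.34529876708984), (42.46753692626953, 51.40253829956055), 3.012787342071533) [[0.578, -0.2337, 0.078], [0.5242, -0.2075, 0.078], [0.5445, -0.1621, 0.078], [0.5992, -0.1864, 0.078]] [ 0.5615 -0.1974  0.078 ] [-0.013  0.048] [0.0598 0.0497 0.0599]
[ 0.55668275 -0.19386456 -0.39858004] 0.06659012629215466 [-0.019  0.049]
[ 0.622  -0.2038  0.315 ] [ 0.62200177 -0.20219968  0.3162234 ]
mv 1/4 pos [-0.041, 0.006, -0.09] dr [0.0, 0.0, -0.8] tcp [ 0.606 -0.201  0.279] q [-0.44  0.53  1.08  0.    1.53 -1.24] err 0.0
mv 2/4 pos [-0.041, 0.006, -0.09] dr [0.0, 0.0, -0.8] tcp [ 0.589 -0.199  0.243] q [-0.45  0.51  1.21  0.    1.42 -0.85] err 0.0
mv 3/4 pos [-0.041, 0.006, -0.09] dr [0.0, 0.0, -0.8] tcp [ 0.573 -0.197  0.207] q [-0.46  0.5   1.32  0.    1.32 -0.46] err 0.0
mv 4/4 pos [-0.04, 0.007, -0.09] dr [0.0, 0.0, -0.799] tcp [ 0.557 -0.194  0.171] q [-0.46  0.5   1.42  0.    1.21 -0.07] err 0.0
down 1/1 pos [0.0, 0.0, -0.32] dr [0.0, 0.0, 0.0] tcp [ 0.557 -0.194  0.043] q [-0.46  0.65  1.56  0.    0.93 -0.07] err 0.0
lift 1/1 pos [0.0, 0.0, 0.025] dr [0.0, 0.0, 0.0] tcp [ 0.557 -0.194  0.053] q [-0.46  0.64  1.55  0.    0.95 -0.07] err 0.0
shift 1/1 pos [0.084, 0.098, 0.0] dr [0.0, 0.0, 0.0] tcp [ 0.59  -0.155  0.053] q [-0.38  0.67  1.49  0.    0.99  0.02] err 0.0
set 1/1 pos [0.0, 0.0, -0.025] dr [0.0, 0.0, 0.0] tcp [ 0.59  -0.155  0.043] q [-0.38  0.68  1.49  0.    0.97  0.02] err 0.0
up 1/1 pos [0.0, 0.0, 0.345] dr [0.0, 0.0, 0.0] tcp [ 0.59  -0.155  0.181] q [-0.38  0.53  1.35  0.    1.26  0.02] err 0.0
```

Request:
{"method": "apply_moves", "body": {
  "delta_pos": [
    [-0.041,0.006,-0.09],
    [-0.041,0.006,-0.09],
    [-0.041,0.006,-0.09],
    [-0.041,0.006,-0.09],
    [-0.041,0.006,-0.09]
  ],
  "dr": [
    [0,0,-0.8],
    [0,0,-0.8],
    [0,0,-0.8],
    [0,0,-0.8],
    [0,0,-0.8]
  ],
  "jaw": [0.78,0.78,0.78,0.78,0.78]
}}

```text
time: 56.67
tool_pos: [0.6058, -0.1993, 0.2805]
tool_rot: [3.14, 0.001, 2.373]
contact_force: [0.7, -0.9, 0.9]
opening: 0.0717
grip_force: 0.0
```

Request:
{"method": "apply_moves", "body": {
  "delta_pos": [
    [-0.041,0.006,-0.09],
    [-0.041,0.006,-0.09],
    [-0.041,0.006,-0.09],
    [-0.041,0.006,-0.09],
    [-0.041,0.006,-0.09]
  ],
  "dr": [
    [0,0,-0.8],
    [0,0,-0.8],
    [0,0,-0.8],
    [0,0,-0.8],
    [0,0,-0.8]
  ],
  "jaw": [0.78,0.78,0.78,0.78,0.78]
}}

```text
time: 57.08
tool_pos: [0.5896, -0.1975, 0.2443]
tool_rot: [3.14, 0.001, 1.974]
contact_force: [0.4, 0.3, -0.8]
opening: 0.0714
grip_force: 0.0
```

Request:
{"method": "apply_moves", "body": {
  "delta_pos": [
    [-0.041,0.006,-0.09],
    [-0.041,0.006,-0.09],
    [-0.041,0.006,-0.09],
    [-0.041,0.006,-0.09],
    [-0.041,0.006,-0.09]
  ],
  "dr": [
    [0,0,-0.8],
    [0,0,-0.8],
    [0,0,-0.8],
    [0,0,-0.8],
    [0,0,-0.8]
  ],
  "jaw": [0.78,0.78,0.78,0.78,0.78]
}}

```text
time: 57.5
tool_pos: [0.5734, -0.1955, 0.2082]
tool_rot: [3.139, 0.0, 1.574]
contact_force: [-0.0, 0.2, 0.6]
opening: 0.0718
grip_force: 0.0
```

Request:
{"method": "apply_moves", "body": {
  "delta_pos": [
    [-0.04,0.007,-0.09],
    [-0.04,0.007,-0.09],
    [-0.04,0.007,-0.09],
    [-0.04,0.007,-0.09],
    [-0.04,0.007,-0.09],
    [-0.04,0.007,-0.09],
    [-0.04,0.007,-0.09]
  ],
  "dr": [
    [0,0,-0.799],
    [0,0,-0.799],
    [0,0,-0.799],
    [0,0,-0.799],
    [0,0,-0.799],
    [0,0,-0.799],
    [0,0,-0.799]
  ],
  "jaw": [0.78,0.78,0.78,0.78,0.78,0.78,0.78]
}}

```text
time: 58.08
tool_pos: [0.5577, -0.1934, 0.1721]
tool_rot: [3.139, 0.0, 1.176]
contact_force: [0.2, -1.0, -1.1]
opening: 0.0715
grip_force: 0.0
```

Request:
{"method": "apply_moves", "body": {
  "delta_pos": [
    [0,0,-0.06],
    [0,0,-0.12],
    [0,0,-0.19],
    [0,0,-0.25],
    [0,0,-0.3],
    [0,0,-0.32],
    [0,0,-0.32],
    [0,0,-0.32]
  ],
  "dr": [
    [0,0,0],
    [0,0,0],
    [0,0,0],
    [0,0,0],
    [0,0,0],
    [0,0,0],
    [0,0,0],
    [0,0,0]
  ],
  "jaw": [0.78,0.78,0.78,0.78,0.78,0.78,0.78,0.78]
}}

```text
time: 58.75
tool_pos: [0.5578, -0.1935, 0.0441]
tool_rot: [3.14, 0.0, 1.173]
contact_force: [0.1, 0.2, 0.7]
opening: 0.0719
grip_force: 0.0
```

Request:
{"method": "apply_moves", "body": {
  "delta_pos": [
    [0,0,0],
    [0,0,0],
    [0,0,0],
    [0,0,0],
    [0,0,0],
    [0,0,0],
    [0,0,0],
    [0,0,0]
  ],
  "dr": [
    [0,0,0],
    [0,0,0],
    [0,0,0],
    [0,0,0],
    [0,0,0],
    [0,0,0],
    [0,0,0],
    [0,0,0]
  ],
  "jaw": [0.65,0.6,0.55,0.45,0.4,0.4,0.4,0.4],
  "force": 15
}}

```text
time: 59.42
tool_pos: [0.5576, -0.1934, 0.0443]
tool_rot: [3.139, 0.0, 1.172]
contact_force: [-1.0, 0.3, 6.6]
opening: 0.0465
grip_force: 14.9
```

Request:
{"method": "apply_moves", "body": {
  "delta_pos": [
    [0.004,0.01,0.004],
    [0.012,0.025,0.015],
    [0.03,0.045,0.025],
    [0.05,0.065,0.025],
    [0.07,0.085,0.025],
    [0.084,0.098,0.025],
    [0.084,0.098,0.025],
    [0.084,0.098,0.01]
  ],
  "dr": [
    [0,0,0],
    [0,0,0],
    [0,0,0],
    [0,0,0],
    [0,0,0],
    [0,0,0],
    [0,0,0],
    [0,0,0]
  ],
  "jaw": [0.4,0.4,0.4,0.4,0.4,0.4,0.4,0.4]
}}

```text
time: 60.08
tool_pos: [0.5918, -0.1537, 0.048]
tool_rot: [3.139, 0.0, 1.174]
contact_force: [0.3, -0.5, -1.3]
opening: 0.0462
grip_force: 14.9
```

Request:
{"method": "apply_moves", "body": {
  "delta_pos": [
    [0,0,-0.004],
    [0,0,-0.008],
    [0,0,-0.01],
    [0,0,-0.01]
  ],
  "dr": [
    [0,0,0],
    [0,0,0],
    [0,0,0],
    [0,0,0]
  ],
  "jaw": [0.4,0.4,0.4,0.4]
}}

```text
time: 60.42
tool_pos: [0.5902, -0.1541, 0.0442]
tool_rot: [3.142, -0.0, 1.172]
contact_force: [-4.1, 2.8, 7.4]
opening: 0.0461
grip_force: 15.0
```

Request:
{"method": "apply_moves", "body": {
  "delta_pos": [
    [0,0,0],
    [0,0,0],
    [0,0,0],
    [0,0,0],
    [0,0,0],
    [0,0,0],
    [0,0,0],
    [0,0,0]
  ],
  "dr": [
    [0,0,0],
    [0,0,0],
    [0,0,0],
    [0,0,0],
    [0,0,0],
    [0,0,0],
    [0,0,0],
    [0,0,0]
  ],
  "jaw": [0.55,0.6,0.65,0.7,0.74,0.74,0.74,0.74]
}}

```text
time: 61.08
tool_pos: [0.5909, -0.1541, 0.0435]
tool_rot: [3.14, 0.0, 1.172]
contact_force: [-0.7, -0.5, -0.2]
opening: 0.068
grip_force: 0.0
```

Request:
{"method": "apply_moves", "body": {
  "delta_pos": [
    [0,0,0.05],
    [0,0,0.12],
    [0,0,0.2],
    [0,0,0.3],
    [0,0,0.345],
    [0,0,0.345],
    [0,0,0.345]
  ],
  "dr": [
    [0,0,0],
    [0,0,0],
    [0,0,0],
    [0,0,0],
    [0,0,0],
    [0,0,0],
    [0,0,0]
  ],
  "jaw": [0.74,0.74,0.74,0.74,0.74,0.74,0.74]
}}

```text
time: 61.67
tool_pos: [0.5913, -0.1543, 0.1827]
tool_rot: [3.138, 0.0, 1.172]
contact_force: [-0.2, 0.9, -0.5]
opening: 0.068
grip_force: 0.0
```

Request:
{"method": "apply_moves", "body": {
  "delta_pos": [
    [-0.5,0.6,0.35],
    [-0.5,0.6,0.35],
    [-0.5,0.6,0.35],
    [-0.5,0.6,0.35],
    [-0.5,0.6,0.35],
    [-0.5,0.6,0.35],
    [-0.5,0.6,0.35],
    [-0.5,0.6,0.35]
  ],
  "dr": [
    [0,0,0],
    [0,0,0],
    [0,0,0],
    [0,0,0],
    [0,0,0],
    [0,0,0],
    [0,0,0],
    [0,0,0]
  ],
  "jaw": [0.74,0.74,0.74,0.74,0.74,0.74,0.74,0.74]
}}

```text
time: 62.33
tool_pos: [0.3941, 0.0806, 0.3169]
tool_rot: [-3.14, 0.001, 1.172]
contact_force: [1.0, 1.9, 0.4]
opening: 0.0681
grip_force: 0.0
```

Request:
{"method": "apply_moves", "body": {
  "delta_pos": [
    [0,0.4,0],
    [0,0.4,0],
    [0,0.4,0],
    [0,0.4,0],
    [0,0.4,0],
    [0,0.4,0]
  ],
  "dr": [
    [0,0,0],
    [0,0,0],
    [0,0,0],
    [0,0,0],
    [0,0,0],
    [0,0,0]
  ],
  "jaw": [0.74,0.74,0.74,0.74,0.74,0.74]
}}

```text
time: 62.83
tool_pos: [0.3952, 0.2408, 0.3159]
tool_rot: [-3.14, 0.003, 1.176]
contact_force: [-1.2, -0.3, 0.3]
opening: 0.0679
grip_force: 0.0
```

```bash
python3 - <<'E'
from plan import *
t,ct=shot('top','n1t'); im,c=shot('side','n1')
R=(.5558,-.2463,-.379)
m=[(whitemask(im),c),(whitemask(t),ct)]
for n,x,y,w in(('A',.618,-.06,-.31),('B',.59,-.155,-.39),('D',.515,-.34,-.26)):
    for mm,l in((m,'both'),(m[:1],'side')):
        v,e=fitbox(mm,(.023,.023,.033),.045,x,y,w); print(n,l,v.round(3),round(e,2),'row xy',((np.array([v[0]-R[0],v[1]-R[1],0]))@Ro.from_euler('z',R[2]).as_matrix())[:2].round(3),'lying',round(fitbox(mm,(.033,.023,.023),.035,v[0],v[1],w)[1],2))
beads('side',fn='n2')
h=cv2.cvtColor(t,cv2.COLOR_RGB2HSV)
for nm,im_ in(('before',load('f1t')[0]),('now',t)):
    h=cv2.cvtColor(im_,cv2.COLOR_RGB2HSV);r=((h[...,0]<14)&(h[...,1]>125)&(h[...,2]>70)).astype(np.uint8);r[:, :315]=0;r[:,345:]=0;r[:200]=0;r[230:]=0
    M=cv2.moments(r,True);print('full fill',nm,round(M['m10']/M['m00'],1),round(M['m01']/M['m00'],1),M['m00'])
d=np.abs(load('f1')[0].astype(int)-im).sum(2)>90
print('scraper change',d[225:320,182:222].sum(),'t',telemetry.observe()['time'],telemetry.observe()['tool_pos'])
E
```

```text
A both [ 0.613 -0.059 -0.31 ] 0.2 row xy [-0.017  0.195] lying 0.36
A side [ 0.612 -0.059 -0.218] 0.25 row xy [-0.017  0.195] lying 0.39
B both [ 0.59  -0.157 -0.396] 0.27 row xy [-0.001  0.095] lying 0.4
B side [ 0.59  -0.155 -0.277] 0.38 row xy [-0.002  0.098] lying 0.47
D both [ 0.516 -0.343 -0.2  ] 0.29 row xy [-0.001 -0.104] lying 0.45
D side [ 0.517 -0.339 -0.197] 0.28 row xy [-0.002 -0.1  ] lying 0.38
side 27 [-0.122 -0.03 ] px [317. 267.] tray 
side 36 [-0.121  0.034] px [315. 289.] tray 
side 68 [0.032 0.17 ] px [243. 332.] tray [0.036 0.147]
side 137 [0.051 0.19 ] px [233. 340.] tray [0.056 0.168]
side 52 [-0.005  0.172] px [259. 335.] tray [-0.002  0.149]
side 22 [-0.12   0.178] px [312. 344.] tray [-0.122  0.155]
side 74 [-0.019  0.196] px [264. 346.] tray [-0.017  0.174]
side 65 [-0.053  0.196] px [280. 348.] tray [-0.052  0.173]
side 72 [-0.078  0.203] px [291. 352.] tray [-0.078  0.181]
full fill before 328.0 213.6 122.0
full fill now 328.0 213.6 121.0
scraper change 0 t 62.9833 [0.39601773 0.23853601 0.3169946 ]
```

```bash
python3 - <<'E'
from plan import *
for n in('g2','n2'):
    im=load(n)[0]; print(n,im[334:338,274:282].mean((0,1)).round(), im[334:338,248:252].mean((0,1)).round())
h=cv2.cvtColor(load('n2')[0],cv2.COLOR_RGB2HSV)
m=((h[...,0]<14)&(h[...,1]>90)&(h[...,2]>40)).astype(np.uint8)
print(*[(s[4],cc.round()) for s,cc in zip(*[a[1:] for a in cv2.connectedComponentsWithStats(m)[2:]]) if s[4]>20 and 205<cc[0]<325 and 220<cc[1]<380])
E
```

```text
g2 [104.  67.  53.] [70. 64. 63.]
n2 [108.  71.  57.] [99. 96. 96.]
(np.int32(84), array([324., 221.])) (np.int32(152), array([262., 221.])) (np.int32(33), array([237., 220.])) (np.int32(51), array([282., 223.])) (np.int32(47), array([314., 226.])) (np.int32(160), array([317., 329.])) (np.int32(89), array([243., 333.])) (np.int32(165), array([279., 343.])) (np.int32(160), array([233., 340.])) (np.int32(88), array([260., 336.])) (np.int32(26), array([312., 344.])) (np.int32(117), array([265., 346.])) (np.int32(91), array([291., 353.])) (np.int32(42), array([312., 358.])) (np.int32(21), array([207., 378.]))
```

All 8 beads are in the tray; the eighth was only dimmed by shadow. Handing in.

```bash
python3 -c "
from cell import job
print(job.hand_in())"
```

```text
the job is handed in; nothing more can be done
None
```

The job is handed in: the three tipped jars stand mouth-up in the row, all 8 beads are in the catch tray, the scraper is back in its rest, and the full jar hasn't moved (one jar was knocked against it mid-run, and I moved that jar back to its place).

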